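Gauge the pour port of a suction canister

TASK

Check the pour port of the tilted suction canister with the double-ended plug gauge: slide the long slim go end into the port until its flange sits against the rim, then draw it out and press the short fat no-go end lightly and squarely against the port's mouth for about a second to confirm that it will not enter. Then lay the gauge back on its rest, either way round. Never press the gauge hard against the canister, and do not disturb the other things on the table.

Things in the scene. Friction and masses are not known exactly. Their poses are not given: they have to be found in the camera images.
- gauge: Double-ended metal plug gauge, 150 mm long, 0.3 kg, lying on its rest. Origin on its axis, mid-grip (centre of mass within 10 mm); x runs along it to the go end. Ringed round grip 28 mm across, x = -45 to 40 mm; flange 38 mm across, x = 40 to 45; go end 26 mm across, x = 45 to 81, last 5 mm tapering to 19; neck 20 mm across, x = -45 to -51; flat no-go end 31 mm across, x = -51 to -69.
- go_shoulder (a point): Point on the gauge's axis (x = 45 mm) in the flange's face on the go side: this face meets the port's rim when the go end is fully in
- go_tip (a point): Point on the gauge's axis at the end of the go end (x = 81 mm)
- nogo_face (a point): Point on the gauge's axis at the flat end of the no-go end (x = -69 mm)
- canister: Empty clear canister, fixed at a slant, its teal lid facing upward and away from the robot, to its right. Pour port: round teal tube, 50 mm across, 42 mm proud of the lid; straight bore 27.6 mm across, 42 mm deep. Origin at the centre of the port's mouth (outer rim), 165 mm above the table; z is the bore's axis, pointing out of the mouth, 35 degrees above horizontal; y horizontal; x down along the lid.
- lid_centre (a point): Centre of the lid's outer face, 42 mm behind the mouth's plane and 15 mm down the lid from the port's axis. The lid is 124 mm across; two stubs 20 mm high stand on its lower part, and nothing stands in front of the port's mouth. Its steel cradle is 130 mm wide. Fixed canisters and a bottle, up to 190 mm high, stand along the table's far edge (x over 0.77 m).
- rest: Fixed grey rest with two 90 degree V saddles under the gauge's grip. Origin on the table under its middle; x runs along the lying gauge, whose axis is 50 mm above the table and whose middle starts within 2 mm of the rest's. Saddles 8 mm thick at x = -23 and 23 mm (38 mm free between them for fingers), 42 mm wide, tops 51 mm above the table; base plate 80 by 70 by 8 mm.
- brush: hand scrubbing brush lying on the table between the work places, 160 mm long
- cup: white plastic cup standing on the table between the work places, 68 mm across, 75 mm high; origin at its foot
- bowl: steel bowl, 130 mm across, 50 mm high, at the right side; origin at its foot
- spare_lid: loose teal canister lid lying on the table, 124 mm across, 44 mm high with its stubs; origin at its underside
Things that resemble listed ones, but are neither listed nor needed, are in the scene too. What is meant by the gauge is not brown, and is the smaller of those in its own colour.

How it is judged:
By the outcome, as a careful person would: the job done as asked, in the order asked, and still so for the second after the job is handed in, with the robot touching nothing.
It also fails if it takes over 67 s, if anything falls off the work surface, if the arm or the gripper's body presses on something with over 40 N, if the wrist force passes 120 N, or if a joint passes its speed limit or range.

ROBOT

A 7-joint arm with a two-finger parallel gripper is mounted at the origin on the work surface. World frame = base frame: x ahead of the robot, y to its left, z up, the work surface at z = 0. Lengths are in m, angles in rad, forces in N, time in s.
With the tool pointing down it reaches from about 0.4 to 0.85 m from the base axis. Payload 4.4 kg.
Tool frame: the origin (TCP) lies midway between the tips of the shut fingers; the grasp point (between the pads) lies 19 mm behind it; z points along the fingers, y is the direction in which the jaws open and shut (so a half turn about z gives the same grasp; the last joint's range is limited). The gripper opens to 94 mm and grips with 3 to 60 N. Pads are 16 mm wide; open, the fingers measure 119 mm over their backs; the gripper's body (75 mm by 177 mm) begins 78 mm behind the grasp point.
Start: joints at [1.054, 0.628, 0.038, 1.517, -0.027, 0.996, -0.02], TCP at [0.283, -0.585, 0.205] pointing down, gripper open.
Joint ranges: [-3.06, 3.06], [-0.37, 2.12], [-1.25, 1.32], [0.18, 2.47], [-1.1, 4.24], [0.23, 1.98], [-2.94, 2.94]. Speed limits (rad/s): [2.57, 2.57, 3.14, 3.14, 3.14, 3.14, 3.14].

INTERFACE

Orientations are given as a rotation vector (axis times angle).
In Python, from rig import robot, grab_frame gives the robot as it stands.
- The arm moves only by the shell command python3 -m pendant 'ROWS' [FORCE]. ROWS is JSON, a list of rows, each a list of 3 entries, a list of its own where there are three numbers: the turn, a rotation vector about the tool's x, y, z in rad, then the shift along the tool's x, y, z in mm, then the opening, from -1 (shut) to 1 (fully open). In form: [[[rx, ry, rz], [dx, dy, dz], jaw], ...]. A call has 1 to 10 rows; each row is the pose to reach, as a shift and turn from the pose commanded when the call began, along the tool's axes at that moment; what a row does not reach only later rows make up. A row lasts 1/12 s, in which the tool goes at most 41.7 mm and 7.16 degrees, less where a joint would pass 70% of its speed; a pose out of reach is approached as far as the arm can. A call with a gripper value outside its range is refused whole. The fingers move at their own pace and stop on an object; FORCE is the grip in N (left out, the last holds). Time passes only in rows, so rows that repeat a pose let the fingers close. It gives the time, the measured TCP pose, the force and the opening at its end, in the units of the state.
- robot.state(): the state, without advancing time (a new reading comes with each control period).
- grab_frame(name): name is "side" or "top"; returns a dict with "frame" (480x640x3 uint8, red, green, blue), "mtx" (3x3 intrinsics, pixels), "k1" (the pictures are not rectified: a ray, as slopes to the right and down, at radius r is drawn at 1 + k1 r^2 times it, then the intrinsics apply), "R" (3x3) and "t" (3): a world point X has camera coordinates R X + t. Camera axes: x right, y down, z forward; pixel columns grow to the right and rows downward; lengths in m; the calibration is good to about 2 mm. A picture is of the moment at which its call begins. There is no depth.
- robot.close_job(): hands the job in, once; it reports no verdict.
The state is a dict: "clock": time; "joint_positions": joint angles; "joint_vel": joint speeds; "joint_efforts": joint torques, N m; "ee_pos": TCP position; "ee_rot": TCP orientation; "wrist_force": force on the tool from outside, world axes, zero at the start; "wrist_torque": the same for the moment, N m; "gripper_width": finger opening in m.
Only numpy, scipy, OpenCV 4.12 (cv2) and the standard library are available. Lean on these libraries where they do the work, as an engineer would, in place of code of your own. Each camera call takes 0.05 s, during which the arm holds its last target.

## Working session

There is one attempt and no reset: what is moved stays moved. The work goes in short steps, Python scripts to look and compute and a shell command to move; the robot and the scene stay as the last step left them, time stands still between calls to the robot, and variables do not carry over. Pictures are saved under pics/ and viewed, and the job is handed in when it is done.

```bash
ls; mkdir -p pics
python3 - <<'E'
from rig import robot, grab_frame
import cv2, numpy as np
print(robot.state())
for n in ("side","top"):
    f=grab_frame(n); cv2.imwrite(f"pics/{n}0.png",f["frame"][:,:,::-1]); print(n,f["mtx"],f["k1"],f["R"],f["t"])
E
```

```text
pics
{'clock': 0.0, 'joint_positions': array([ 1.05419793,  0.62930483,  0.03844895,  1.51831229, -0.02699225,
        0.99630001, -0.0200088 ]), 'joint_vel': array([-1.38662252e-03, -1.32549537e-04, -1.04541427e-03, -1.32352045e-03,
        7.05222383e-04, -3.21854301e-03,  1.60517739e-05]), 'joint_efforts': array([-7.50641925e-05, -5.49745810e+01,  1.14301857e+00, -1.86634487e+01,
       -5.22515760e-02,  2.36208824e-02,  1.56301799e-04]), 'ee_pos': array([ 0.28293838, -0.58448105,  0.20459883]), 'ee_rot': array([-3.06042000e+00, -7.01726112e-01,  6.81357447e-04]), 'wrist_force': array([-0.25585363,  0.04715779, -0.4446029 ]), 'wrist_torque': array([ 0.04771992, -0.03541373, -0.02544346]), 'gripper_width': 0.09403781020175953}
side [[595.31530894   0.         323.17530508]
 [  0.         595.31530894 247.94197316]
 [  0.           0.           1.        ]] -0.1548850207929057 [[-0.8704143  -0.49215827  0.01261681]
 [-0.27071276  0.45705377 -0.84724049]
 [ 0.41120985 -0.74086577 -0.53105966]] [0.4084178  0.31872742 1.21173542]
top [[592.09545706   0.         308.42238082]
 [  0.         592.09545706 237.84162028]
 [  0.           0.           1.        ]] -0.09920794866405441 [[-3.08742040e-05 -9.99890922e-01 -1.47696818e-02]
 [-9.97248929e-01  1.12559422e-03 -7.41168425e-02]
 [ 7.41253826e-02  1.47267610e-02 -9.97140186e-01]] [-0.14117215  0.52243112  1.56570617]
```

View pics/side0.png

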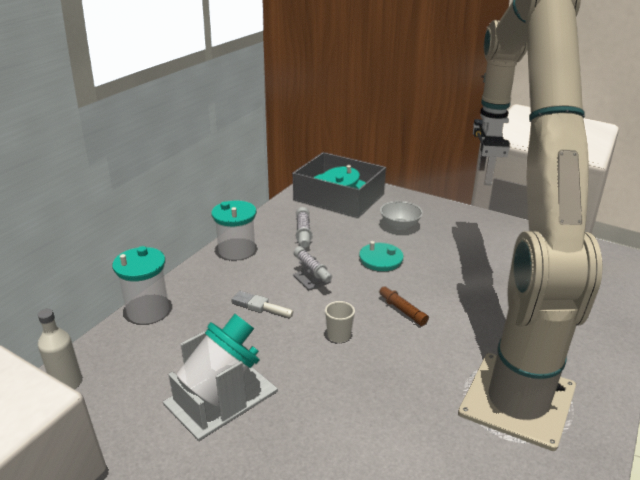

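View pics/top0.png

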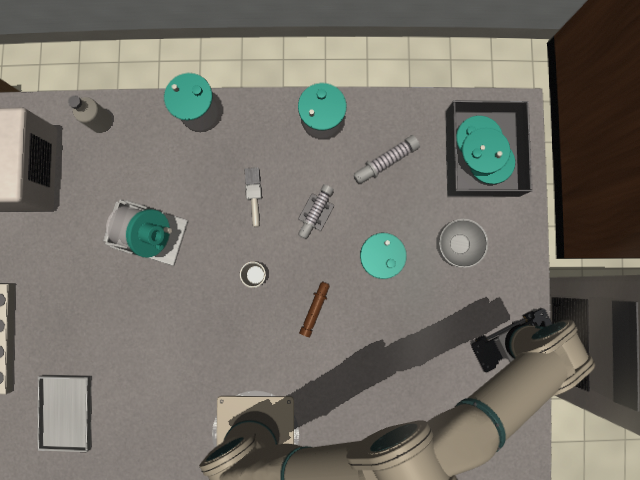

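Candidates in the top view are the grey one on the rest at (317,211), a larger grey one lying on the table at (387,160), and a brown one at (315,309). The description (not brown, the smaller of its colour, on the rest) fits the one at (317,211). I'll check it in a close crop.

```bash
cat > h.py <<'E'
import numpy as np, cv2
from scipy.spatial.transform import Rotation as Rn
from rig import robot, grab_frame
def proj(f,X):
    X=np.atleast_2d(X); c=X@f["R"].T+f["t"]; s=c[:,:2]/c[:,2:]
    s=s*(1+f["k1"]*(s**2).sum(1,keepdims=True))
    return s*[f["mtx"][0,0],f["mtx"][1,1]]+f["mtx"][:2,2]
def ray(f,uv):
    d=cv2.undistortPoints(np.array([[uv]],float),f["mtx"],np.array([f["k1"],0,0,0.]))[0,0]
    o=-f["R"].T@f["t"]; v=f["R"].T@np.array([d[0],d[1],1]); return o,v/np.linalg.norm(v)
def onz(f,uv,z):
    o,v=ray(f,uv); return o+v*(z-o[2])/v[2]
def tri(f1,u1,f2,u2):
    o1,a=ray(f1,u1);o2,b=ray(f2,u2)
    s=np.linalg.lstsq(np.c_[a,-b],o2-o1,rcond=None)[0]
    p,q=o1+a*s[0],o2+b*s[1]; return (p+q)/2,np.linalg.norm(p-q)
def crop(f,c,w,h,k,name):
    x,y=int(c[0]-w/2),int(c[1]-h/2)
    cv2.imwrite(name,cv2.resize(f["frame"][y:y+h,x:x+w,::-1],None,fx=k,fy=k,interpolation=cv2.INTER_CUBIC)); print(name,"origin",x,y,"k",k)
E
python3 - <<'E'
from h import *
T=grab_frame("top");S=grab_frame("side")
crop(T,(317,211),80,70,8,"pics/tg.png"); crop(S,(312,266),80,70,8,"pics/sg.png")
crop(T,(147,232),100,80,7,"pics/tc.png"); crop(S,(222,365),120,130,5,"pics/sc.png")
E
```

```text
pics/tg.png origin 277 176 k 8
pics/sg.png origin 272 231 k 8
pics/tc.png origin 97 192 k 7
pics/sc.png origin 162 300 k 5
```

View pics/tg.png

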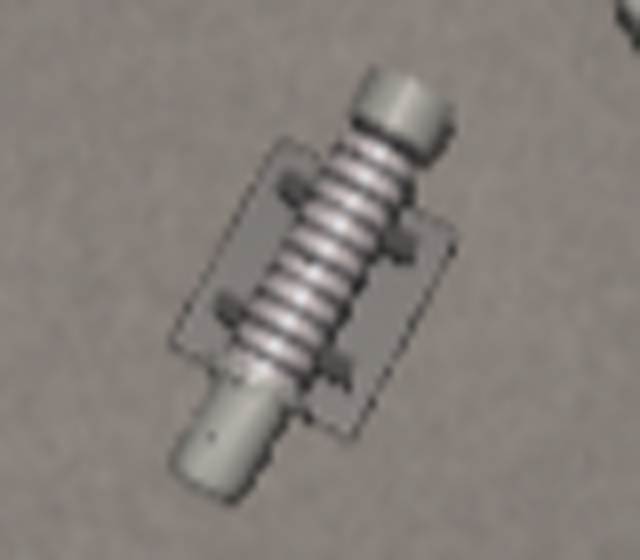

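View pics/sg.png

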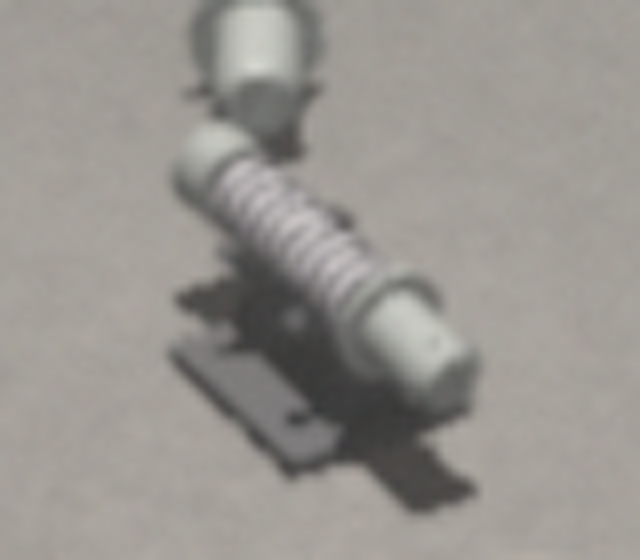

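View pics/tc.png

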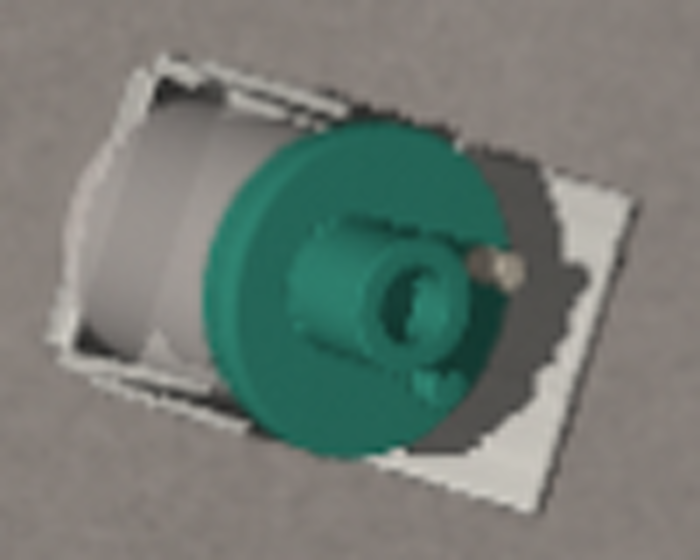

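View pics/sc.png

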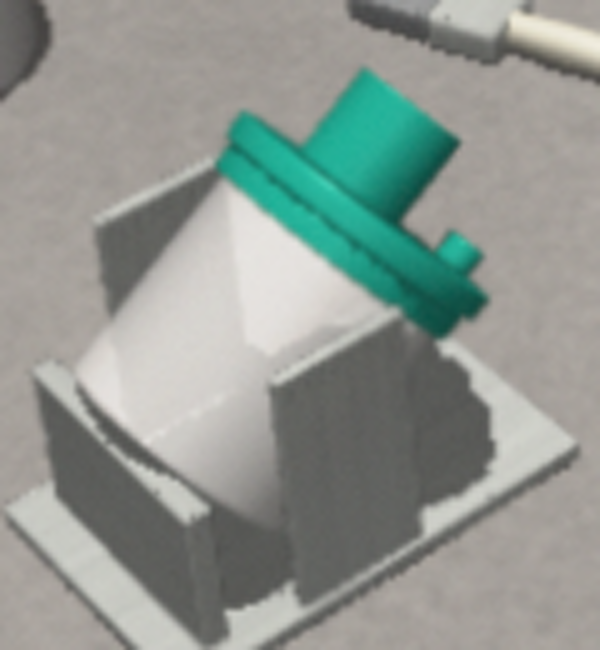

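Run:
```python
from h import *
T=grab_frame("top");S=grab_frame("side")
tg=lambda x,y:(277+x/8-.44,176+y/8-.44); tc=lambda x,y:(97+x/7-.43,192+y/7-.43)
sg=lambda x,y:(272+x/8-.44,231+y/8-.44); sc=lambda x,y:(162+x/5-.4,300+y/5-.4)
print("cam", -T["R"].T@T["t"], -S["R"].T@S["t"])
def yaw(a,b): d=b-a; return np.degrees(np.arctan2(d[1],d[0])),np.linalg.norm(d)
# rest plate
for a,b in [((285,138),(172,345)),((457,245),(350,438)),((457,245),(285,138)),((350,438),(172,345))]:
    print("rest edge",yaw(onz(T,tg(*a),.008),onz(T,tg(*b),.008)))
print("rest centre",np.mean([onz(T,tg(*p),.008) for p in [(285,138),(172,345),(457,245),(350,438)]],0))
n=onz(T,tg(413,94),.05);g=onz(T,tg(206,481),.05)
print("gauge nogo,go",n,g,yaw(n,g))
print("grip mid(by picks) neck", onz(T,tg(383,137),.05),"go sh",onz(T,tg(250,395),.05))
# canister
for a,b in [((637,200),(535,512)),((160,58),(637,200)),((55,345),(535,512))]:
    print("cradle edge",yaw(onz(T,tc(*a),.008),onz(T,tc(*b),.008)))
print("mouth z.165", onz(T,tc(418,308),.165), tri(T,tc(418,308),S,sc(412.5,105.5)))
```

```text
cam [ 0.40493095 -0.16480257  1.59786442] [-0.05650127  0.95306392  0.90838965]
rest edge (np.float64(151.5364111652529), np.float64(0.08011688003718044))
rest edge (np.float64(151.00015113445824), np.float64(0.07479309255455716))
rest edge (np.float64(57.78639862167112), np.float64(0.0686693691100004))
rest edge (np.float64(62.242500804780214), np.float64(0.06782747621171421))
rest centre [ 0.59319055 -0.16195994  0.008     ]
gauge nogo,go [ 0.65367586 -0.1941125   0.05      ] [ 0.52568626 -0.12590871  0.05      ] (np.float64(151.94749562946615), np.float64(0.1450279065385576))
grip mid(by picks) neck [ 0.63936944 -0.18418088  0.05      ] go sh [ 0.55398586 -0.14033485  0.05      ]
cradle edge (np.float64(162.5324669126796), np.float64(0.1270273265812741))
cradle edge (np.float64(-106.52842564292138), np.float64(0.19913889743439714))
cradle edge (np.float64(-108.67125458454414), np.float64(0.2027178139371203))
mouth z.165 [0.51745674 0.22963329 0.165     ] (array([0.51868864, 0.23032436, 0.16527654]), np.float64(0.0028785513234223913))
```

Run:
```python
from h import *
S=grab_frame("side");T=grab_frame("top")
crop(S,(222,385),120,95,6,"pics/sc2.png"); crop(S,(240,330),50,45,14,"pics/sc3.png"); crop(T,(152,235),50,42,14,"pics/tc3.png")
```

```text
pics/sc2.png origin 162 337 k 6
pics/sc3.png origin 215 307 k 14
pics/tc3.png origin 127 214 k 14
```

View pics/sc2.png

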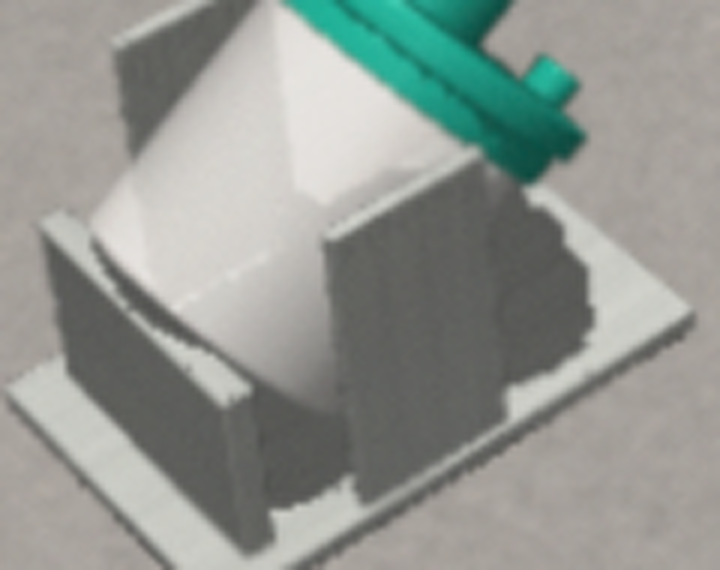

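View pics/sc3.png

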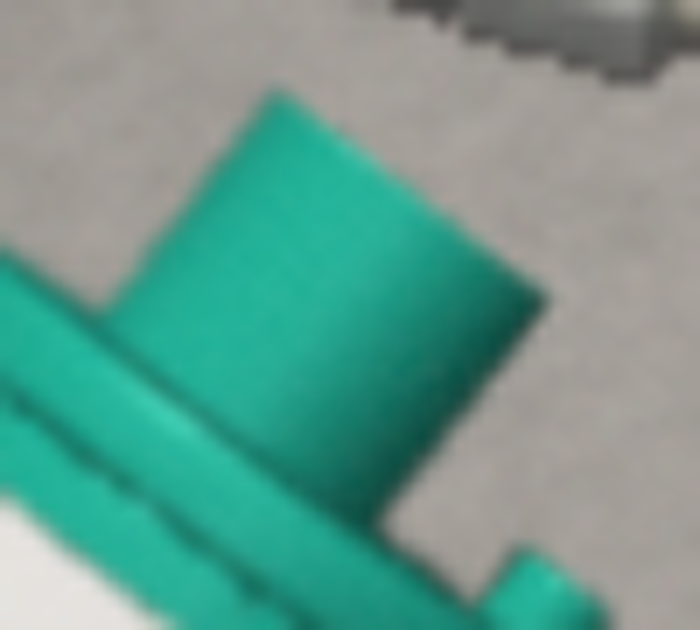

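View pics/tc3.png

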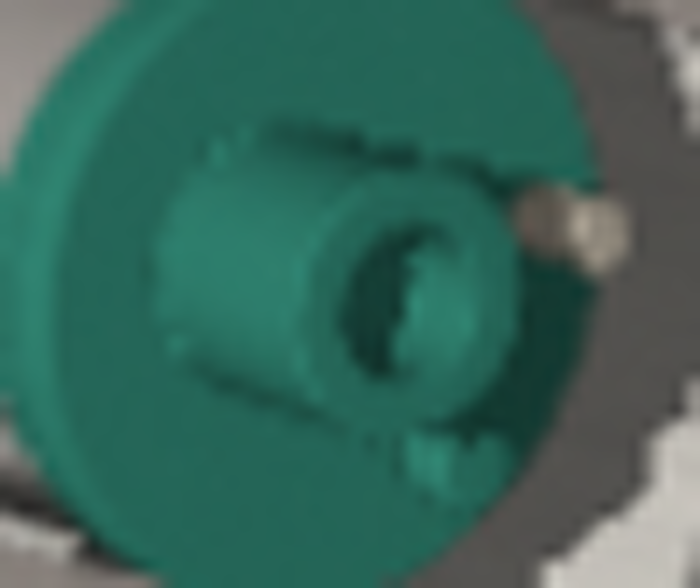

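Run:
```python
from h import *
S=grab_frame("side");T=grab_frame("top")
m,e=tri(T,(155.9,235.1),S,(244.04,320.4)); print("mouth tri",m,e, "top@.165",onz(T,(155.9,235.1),.165))
def ax(y,el=35): y=np.radians(y);el=np.radians(el); return np.array([np.cos(y)*np.cos(el),np.sin(y)*np.cos(el),np.sin(el)])
for y in (-112,-110,-108,-107,-106,-104):
    a=ax(y); b=np.array([-np.sin(np.radians(y)),np.cos(np.radians(y)),0]); x=np.cross(b,a)
    r=[]
    for f in (S,T):
        p=proj(f,[m,m-.042*a]); d=p[1]-p[0]; r.append(np.degrees(np.arctan2(d[1],d[0])))
    t=np.linspace(0,6.28,200)[:,None]; ring=proj(S,m+.025*(np.cos(t)*b+np.sin(t)*x))
    el=cv2.fitEllipse(ring.astype(np.float32))
    ringT=proj(T,m+.025*(np.cos(t)*b+np.sin(t)*x))
    print(y,r,"side rim",np.round(el[1],1),round(el[2],1),"c",np.round(el[0],2),"top",[np.round(q,1) for q in cv2.fitEllipse(ringT.astype(np.float32))])
print("side meas",np.degrees(np.arctan2(221,-169)), "rim angle",np.degrees(np.arctan2(208,270)), "top meas bore edges", np.degrees(np.arctan2(-130,-310)))
q=lambda x,y:(162+x/6-.42,337+y/6-.42)
c=[onz(S,q(8,390),.008),onz(S,q(693,312),.008)]
R=onz(S,q(693,312),.008); L=onz(S,q(8,392),.008); print("plate corners side",L,R)
tc=lambda x,y:(97+x/7-.43,192+y/7-.43)
print([onz(T,tc(*p),.008) for p in [(637,200),(535,512),(160,58),(55,345)]])
```

```text
mouth tri [0.51923267 0.23071615 0.16621773] 0.0016400798403306083 top@.165 [0.51861476 0.2306152  0.165     ]
-112 [np.float64(130.91282219335824), np.float64(-156.1001750467661)] side rim [ 1.2 25.4] 130.8 c [244.44 320.48] top [array([155.6, 234.8]), array([16.1, 20.5]), np.float64(26.0)]
-110 [np.float64(129.70509622960168), np.float64(-158.66521260563087)] side rim [ 0.7 25.4] 129.6 c [244.44 320.47] top [array([155.6, 234.8]), array([16.1, 20.4]), np.float64(23.2)]
-108 [np.float64(128.4767789103767), np.float64(-161.23124855629584)] side rim [ 0.2 25.4] 128.4 c [244.45 320.47] top [array([155.6, 234.8]), array([16.1, 20.4]), np.float64(20.5)]
-107 [np.float64(127.85477255890379), np.float64(-162.51411864170527)] side rim [ 0.  25.7] 127.8 c [244.46 320.47] top [array([155.6, 234.8]), array([16.1, 20.4]), np.float64(19.1)]
-106 [np.float64(127.22747207286962), np.float64(-163.79661248899143)] side rim [ 0.3 25.4] 127.1 c [244.45 320.47] top [array([155.6, 234.8]), array([16.1, 20.4]), np.float64(17.7)]
-104 [np.float64(125.95681753518042), np.float64(-166.35964525123808)] side rim [ 0.7 25.4] 125.8 c [244.45 320.46] top [array([155.6, 234.8]), array([16.1, 20.4]), np.float64(14.9)]
side meas 127.40535663140857 rim angle 37.609590790712296 top meas bore edges -157.24902365721235
plate corners side [0.63097196 0.37826205 0.008     ] [0.45207048 0.22538801 0.008     ]
[array([0.57174315, 0.18727216, 0.008     ]), array([0.45057341, 0.22540136, 0.008     ]), array([0.62839638, 0.37818238, 0.008     ]), array([0.51547104, 0.41745034, 0.008     ])]
```

```bash
cat >> h.py <<'E'
MOUTH=np.array([.5187,.2306,.165])
def unit(v): return np.asarray(v,float)/np.linalg.norm(v)
def frame(x,z):
    z=unit(z); x=unit(x-np.dot(x,z)*z); return np.c_[x,np.cross(z,x),z]
def yawv(d): return np.array([np.cos(np.radians(d)),np.sin(np.radians(d)),0])
def rel(p,R):
    "target TCP pose -> turn, shift(mm) in the present tool frame"
    s=robot.state(); R0=Rn.from_rotvec(s["ee_rot"]).as_matrix()
    print("turn",np.round(Rn.from_matrix(R0.T@R).as_rotvec(),3),"shift",np.round(1000*R0.T@(np.asarray(p)-s["ee_pos"]),1))
def st():
    s=robot.state(); print("t",round(s["clock"],2),"pos",np.round(s["ee_pos"],4),"q",np.round(s["joint_positions"],2),"F",np.round(s["wrist_force"],1),"T",np.round(s["wrist_torque"],2),"w",round(s["gripper_width"],4)); return s
E
python3 - <<'E'
from h import *
st(); print(Rn.from_rotvec(robot.state()["ee_rot"]).as_matrix().round(2))
rel([.593,-.1615,.2],frame(yawv(151.5),[0,0,-1]))
E
```

```text
t 0.5 pos [ 0.2832 -0.585   0.2054] q [ 1.05  0.63  0.04  1.52 -0.03  1.   -0.02] F [ 0.3 -0.1  0.2] T [-0.01 -0.04 -0.07] w 0.0939
[[ 0.9   0.44 -0.  ]
 [ 0.44 -0.9   0.  ]
 [ 0.   -0.   -1.  ]]
turn [-0.    -0.    -2.193] shift [ 463.4 -246.2    5.5]
```

```bash
python3 -m pendant '[[[0,0,-0.12],[36,-19,0],1],[[0,0,-0.24],[72,-38,0],1],[[0,0,-0.36],[108,-57,0],1],[[0,0,-0.48],[144,-76,0],1],[[0,0,-0.6],[180,-95,0],1],[[0,0,-0.72],[216,-114,0],1],[[0,0,-0.84],[252,-133,0],1],[[0,0,-0.96],[288,-152,0],1],[[0,0,-1.08],[324,-171,0],1],[[0,0,-1.2],[360,-190,0],1]]'
python3 - <<'E'
from h import *
st()
rel([.593,-.1615,.2],frame(yawv(151.5),[0,0,-1]))
E
```

```text
clock: 1.33
ee_pos: [0.5254, -0.2556, 0.2059]
ee_rot: [2.124, 2.314, -0.0]
wrist_force: [-0.0, -0.6, 0.5]
gripper_width: 0.0944
t 1.33 pos [ 0.5254 -0.2556  0.2059] q [ 0.6   0.55 -0.3   1.7   0.2   0.92  0.31] F [-0.  -0.6  0.5] T [-0.08 -0.1  -0.02] w 0.0944
turn [ 0.     0.001 -0.988] shift [88.  75.4  5.9]
```

```bash
python3 -m pendant '[[[0,0,-0.12],[10,9,0],1],[[0,0,-0.24],[20,18,0],1],[[0,0,-0.36],[32,28,0],1],[[0,0,-0.48],[44,38,0],1],[[0,0,-0.6],[56,48,0],1],[[0,0,-0.72],[68,58,20],1],[[0,0,-0.84],[78,67,40],1],[[0,0,-0.96],[88,75.4,60],1],[[0,0,-0.988],[88,75.4,75],1],[[0,0,-0.988],[88,75.4,75],1]]'
python3 - <<'E'
from h import *
st()
rel([.593,-.1615,.031],frame(yawv(151.5),[0,0,-1]))
for n in ("top","side"):
    f=grab_frame(n); crop(f,proj(f,[.593,-.16,.08])[0],130,100,6,f"pics/{n}_pre.png")
E
```

```text
clock: 2.17
ee_pos: [0.5907, -0.1625, 0.1274]
ee_rot: [-0.777, -3.038, -0.001]
wrist_force: [-1.2, -0.1, -0.3]
gripper_width: 0.0937
t 2.17 pos [ 0.5907 -0.1625  0.1274] q [ 0.54  0.72 -0.52  1.69  0.44  0.86  0.9 ] F [-1.2 -0.1 -0.3] T [ 0.06 -0.13  0.03] w 0.0937
turn [-0.001 -0.006 -0.003] shift [-2.1  2.  96.3]
pics/top_pre.png origin 250 158 k 6
pics/side_pre.png origin 247 204 k 6
```

View pics/side_pre.png

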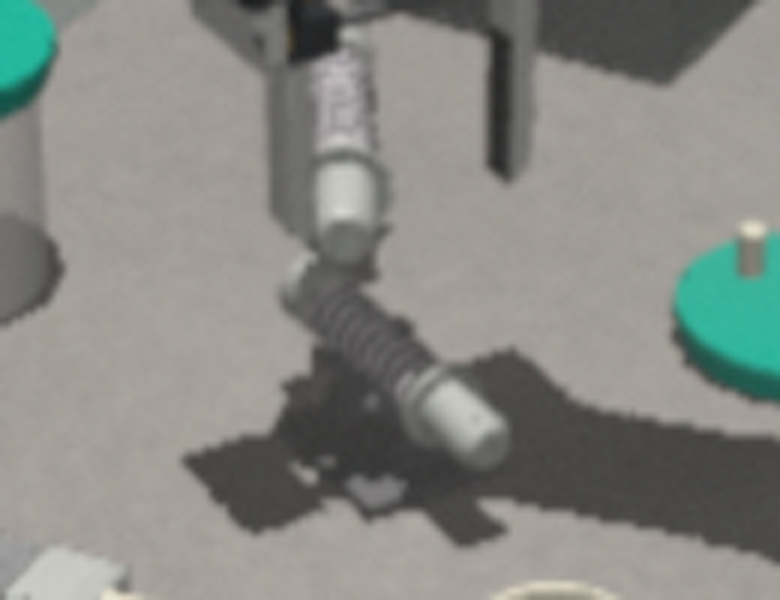

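View pics/top_pre.png

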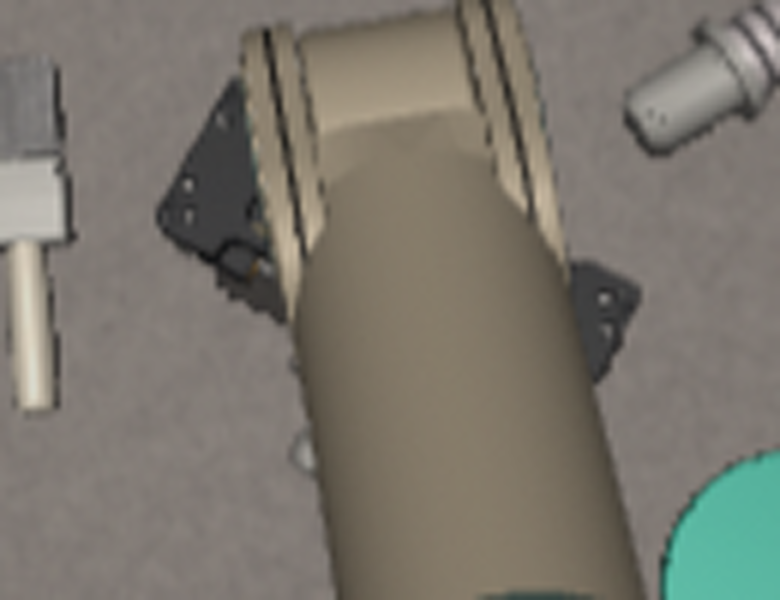

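The side crop shows the jaws, with tips at crop (290,220) and (505,175), straddling the slim gauge on the rest, so the choice is confirmed. Next I descend.

```bash
python3 -m pendant '[[[0,0,0],[0,0,0],1],[[0,0,0],[0,0,20],1],[[0,0,0],[0,0,45],1],[[0,0,0],[0,0,70],1],[[0,0,0],[0,0,88],1],[[0,0,0],[0,0,94],1],[[0,0,0],[0,0,94],1],[[0,0,0],[0,0,94],1]]'
python3 - <<'E'
from h import *
st()
rel([.593,-.1615,.031],frame(yawv(151.5),[0,0,-1]))
f=grab_frame("side"); crop(f,proj(f,[.593,-.16,.05])[0],100,80,8,f"pics/side_g.png")
E
```

```text
clock: 2.93
ee_pos: [0.5936, -0.1638, 0.0378]
ee_rot: [0.782, 3.041, -0.0]
wrist_force: [-0.1, 0.1, 0.1]
gripper_width: 0.0942
t 2.93 pos [ 0.5936 -0.1638  0.0378] q [ 0.49  0.83 -0.45  1.74  0.53  0.69  0.83] F [-0.1  0.1  0.1] T [ 0.07 -0.13 -0.08] w 0.0942
turn [ 0.     0.002 -0.006] shift [1.7 1.8 6.8]
pics/side_g.png origin 262 224 k 8
```

View pics/side_g.png

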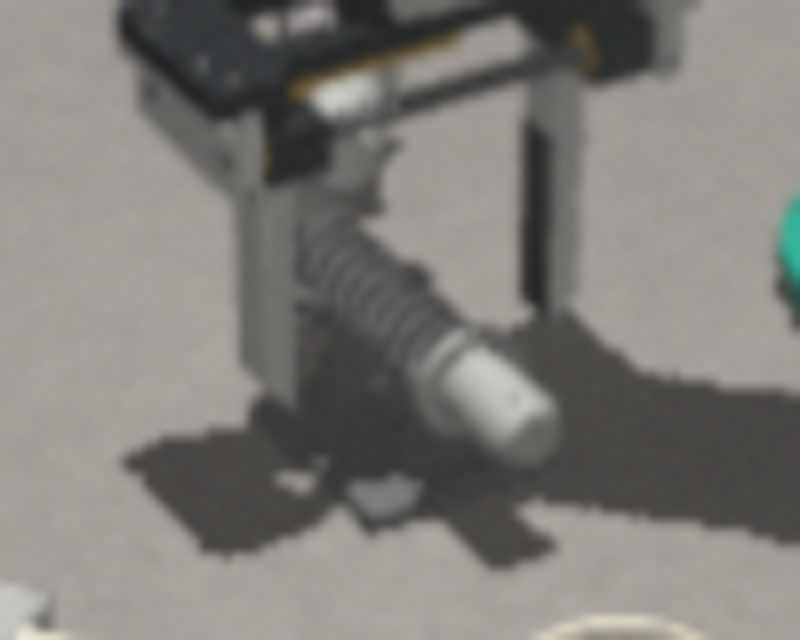

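```bash
python3 -m pendant '[[[0,0,0],[2,2,5],1],[[0,0,0],[2,2,5],1],[[0,0,0],[2,2,5],-1],[[0,0,0],[2,2,5],-1],[[0,0,0],[2,2,5],-1],[[0,0,0],[2,2,5],-1],[[0,0,0],[2,2,5],-1],[[0,0,0],[2,2,5],-1],[[0,0,0],[2,2,5],-1],[[0,0,0],[2,2,5],-1]]' 50
python3 - <<'E'
from h import *
st()
rel([.593,-.1615,.031],frame(yawv(151.5),[0,0,-1]))
E
```

```text
clock: 3.82
ee_pos: [0.5918, -0.1608, 0.0314]
ee_rot: [-0.782, -3.043, -0.0]
wrist_force: [-0.5, -0.1, 0.4]
gripper_width: 0.0444
t 3.82 pos [ 0.5918 -0.1608  0.0314] q [ 0.49  0.84 -0.44  1.75  0.53  0.68  0.82] F [-0.5 -0.1  0.4] T [ 0.05 -0.16  0.  ] w 0.0444
turn [-0.    -0.    -0.005] shift [-1.4 -0.1  0.4]
```

```bash
python3 -m pendant '[[[0,0,0],[0,0,0],-1],[[0,0,0],[0,0,0],-1],[[0,0,0],[0,0,0],-1],[[0,0,0],[0,0,0],-1],[[0,0,0],[0,0,0],-1],[[0,0,0],[0,0,0],-1]]' 50
python3 - <<'E'
from h import *
st()
E
```

```text
clock: 4.32
ee_pos: [0.5923, -0.1601, 0.0315]
ee_rot: [0.781, 3.042, 0.002]
wrist_force: [0.7, 2.9, -0.3]
gripper_width: 0.0269
t 4.32 pos [ 0.5923 -0.1601  0.0315] q [ 0.49  0.84 -0.44  1.75  0.53  0.68  0.82] F [ 0.7  2.9 -0.3] T [ 0.53 -0.4   0.08] w 0.0269
```

```bash
python3 -m pendant '[[[0,0,0],[0,0,-5],-1],[[0,0,0],[0,0,-15],-1],[[0,0,0],[0,0,-35],-1],[[0,0,0],[0,0,-65],-1],[[0,0,0],[0,0,-100],-1],[[0,0,0],[0,0,-135],-1],[[0,0,0],[0,0,-160],-1],[[0,0,0],[0,0,-170],-1],[[0,0,0],[0,0,-170],-1]]' 50
python3 - <<'E'
from h import *
st()
f=grab_frame("side"); crop(f,proj(f,[.593,-.16,.2])[0],100,80,8,f"pics/side_l.png")
f=grab_frame("top"); crop(f,proj(f,[.593,-.16,.2])[0],100,80,8,f"pics/top_l.png")
E
```

```text
clock: 5.07
ee_pos: [0.593, -0.1614, 0.2043]
ee_rot: [0.782, 3.038, -0.001]
wrist_force: [0.3, -0.1, -3.3]
gripper_width: 0.027
t 5.07 pos [ 0.593  -0.1614  0.2043] q [ 0.56  0.63 -0.57  1.62  0.39  1.01  0.94] F [ 0.3 -0.1 -3.3] T [ 0.05 -0.15  0.01] w 0.027
pics/side_l.png origin 262 173 k 8
pics/top_l.png origin 265 162 k 8
```

View pics/side_l.png

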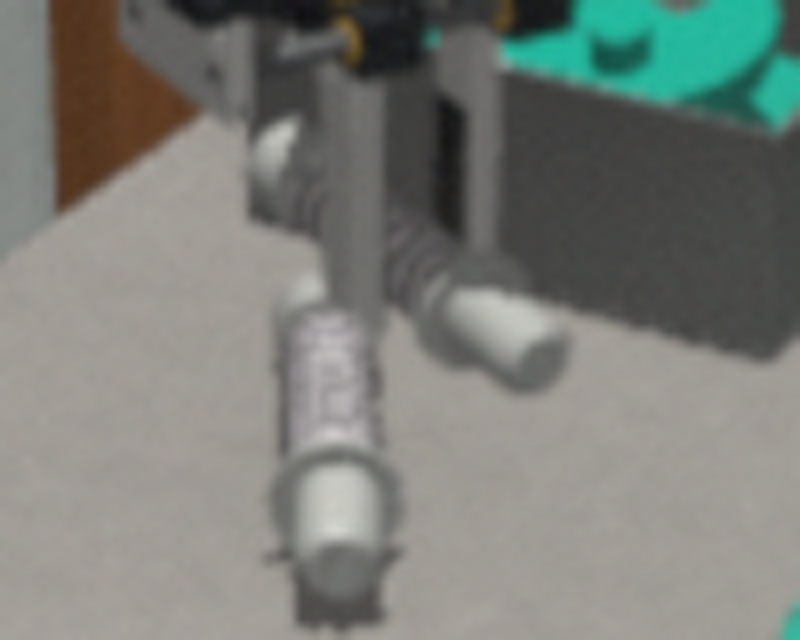

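```bash
cat >> h.py <<'E'
D=-np.array([np.cos(np.radians(-107))*np.cos(np.radians(35)),np.sin(np.radians(-107))*np.cos(np.radians(35)),np.sin(np.radians(35))])
def inport(x_at_mouth, sgn=1, D=D, M=None):
    "TCP pose with gauge point x (mm) at mouth centre; sgn 1 go end inwards, -1 nogo"
    M=MOUTH if M is None else M
    b=unit(np.cross([0,0,1],D)); z=-unit(np.cross(D,b))
    if z[2]>0: z=-z
    return M-sgn*D*x_at_mouth/1000+.019*z, frame(sgn*D,z)
E
python3 - <<'E'
from h import *
p,R=inport(121); print(p,R.round(3)); rel(p,R)
E
```

```text
[0.48653462 0.1253918  0.21883886] [[ 0.239  0.956 -0.168]
 [ 0.783 -0.292 -0.549]
 [-0.574 -0.    -0.819]]
turn [ 0.413 -0.513  1.319] shift [229.4 200.9 -18.3]
```

```bash
python3 -m pendant '[[[0.03,-0.04,0.1],[10,10,-4],-1],[[0.06,-0.08,0.2],[28,24,-8],-1],[[0.093,-0.116,0.3],[46,40,-10],-1],[[0.125,-0.156,0.4],[66,58,-12],-1],[[0.157,-0.195,0.5],[86,75,-15],-1],[[0.188,-0.233,0.6],[106,93,-18],-1],[[0.219,-0.272,0.7],[126,110,-18],-1],[[0.25,-0.311,0.8],[146,128,-18],-1],[[0.282,-0.35,0.9],[164,144,-18],-1],[[0.313,-0.389,1.0],[180,158,-18],-1]]'
python3 - <<'E'
from h import *
st();p,R=inport(121);  rel(p,R)
E
```

```text
clock: 6.0
ee_pos: [0.5082, 0.0667, 0.2175]
ee_rot: [1.936, 2.027, -0.553]
wrist_force: [0.0, -0.4, -3.9]
gripper_width: 0.0268
t 6.0 pos [0.5082 0.0667 0.2175] q [-0.36  0.57 -0.17  1.75  0.51  1.19 -0.75] F [ 0.  -0.4 -3.9] T [ 0.82 -0.23 -0.02] w 0.0268
turn [ 0.1   -0.122  0.318] shift [ 52.9 -20.1 -26.9]
```

```bash
python3 -m pendant '[[[0.03,-0.04,0.1],[16,-6,-8],-1],[[0.06,-0.08,0.2],[35,-13,-18],-1],[[0.1,-0.122,0.318],[48,-18,-25],-1],[[0.1,-0.122,0.318],[53,-20,-27],-1],[[0.1,-0.122,0.318],[53,-20,-27],-1],[[0.1,-0.122,0.318],[53,-20,-27],-1]]'
python3 - <<'E'
from h import *
st();p,R=inport(121);  rel(p,R)
f=grab_frame("side"); crop(f,(255,305),100,80,8,f"pics/side_p.png")
f=grab_frame("top"); crop(f,(175,235),100,80,8,f"pics/top_p.png")
E
```

```text
clock: 6.5
ee_pos: [0.4882, 0.1221, 0.2199]
ee_rot: [2.165, 1.608, -0.682]
wrist_force: [0.5, -0.3, -2.9]
gripper_width: 0.027
t 6.5 pos [0.4882 0.1221 0.2199] q [-0.53  0.67 -0.09  1.6   0.42  1.4  -1.09] F [ 0.5 -0.3 -2.9] T [ 0.94 -0.34  0.05] w 0.027
turn [ 0.002 -0.001  0.003] shift [ 2.8 -2.5 -0.7]
pics/side_p.png origin 205 265 k 8
pics/top_p.png origin 125 195 k 8
```

View pics/side_p.png

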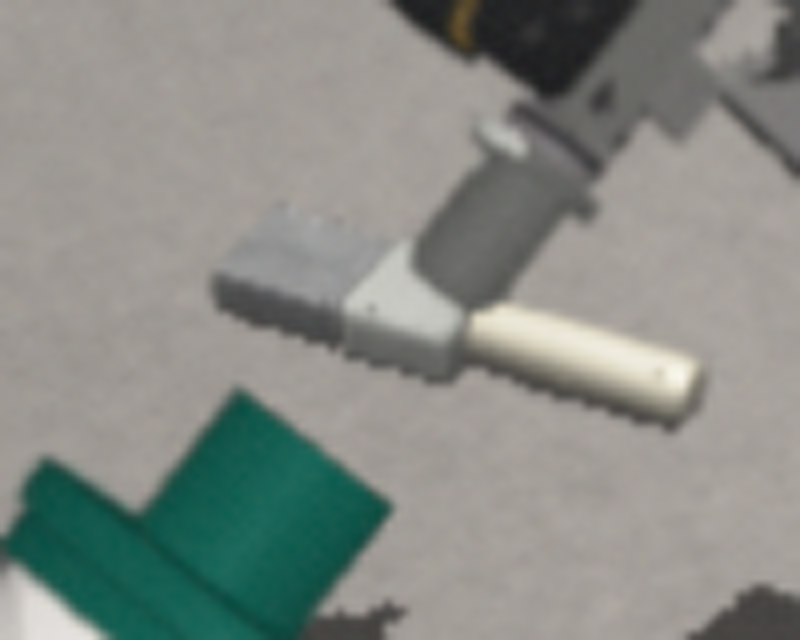

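View pics/top_p.png

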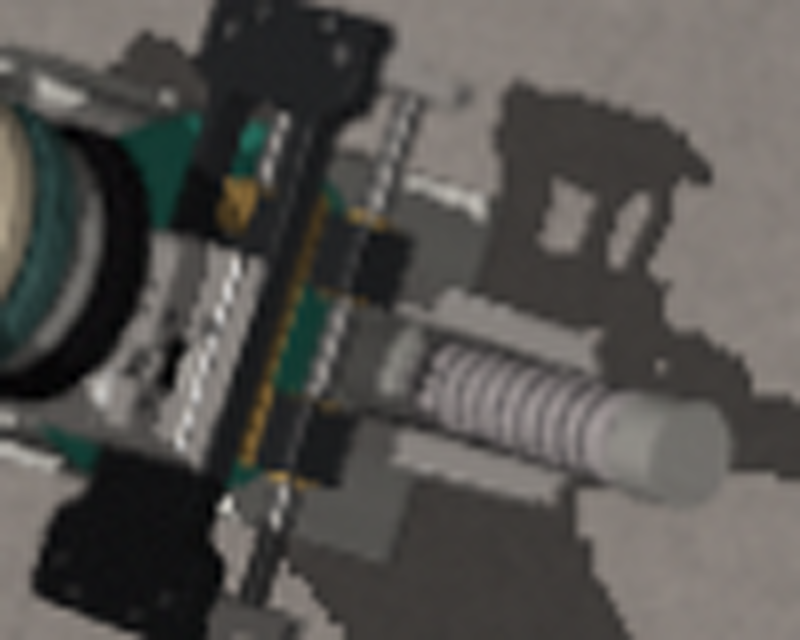

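The side crop shows the go end about in line with the port. Its tip is at (453,272) and the mouth midpoint at (315,447), with about 1 mm off-axis. I'll settle the pose and measure more finely.

```bash
python3 -m pendant '[[[0,0,0],[2.5,-2.5,-0.5],-1],[[0,0,0],[2.5,-2.5,-0.5],-1],[[0,0,0],[2.5,-2.5,-0.5],-1],[[0,0,0],[2.5,-2.5,-0.5],-1]]'
python3 - <<'E'
from h import *
st();p,R=inport(121);  rel(p,R)
f=grab_frame("side"); crop(f,(250,308),60,48,13,f"pics/side_p2.png")
g=np.clip((f["frame"][278:320,245:290].astype(float)-40)*1.8,0,255).astype(np.uint8)[:,:,::-1]
cv2.imwrite("pics/side_p3.png",cv2.resize(g,None,fx=16,fy=14,interpolation=cv2.INTER_CUBIC) if 0 else cv2.resize(g,None,fx=14,fy=14,interpolation=cv2.INTER_CUBIC))
f=grab_frame("top"); crop(f,(195,246),50,40,15,f"pics/top_p2.png")
E
```

```text
clock: 6.93
ee_pos: [0.487, 0.1258, 0.2202]
ee_rot: [2.168, 1.606, -0.678]
wrist_force: [0.1, -0.1, -4.0]
gripper_width: 0.027
t 6.93 pos [0.487  0.1258 0.2202] q [-0.53  0.67 -0.09  1.6   0.42  1.4  -1.1 ] F [ 0.1 -0.1 -4. ] T [ 0.98 -0.41 -0.01] w 0.027
turn [ 0.002 -0.003  0.   ] shift [ 0.4 -0.3  1.4]
pics/side_p2.png origin 220 284 k 13
pics/top_p2.png origin 170 226 k 15
```

View pics/side_p2.png

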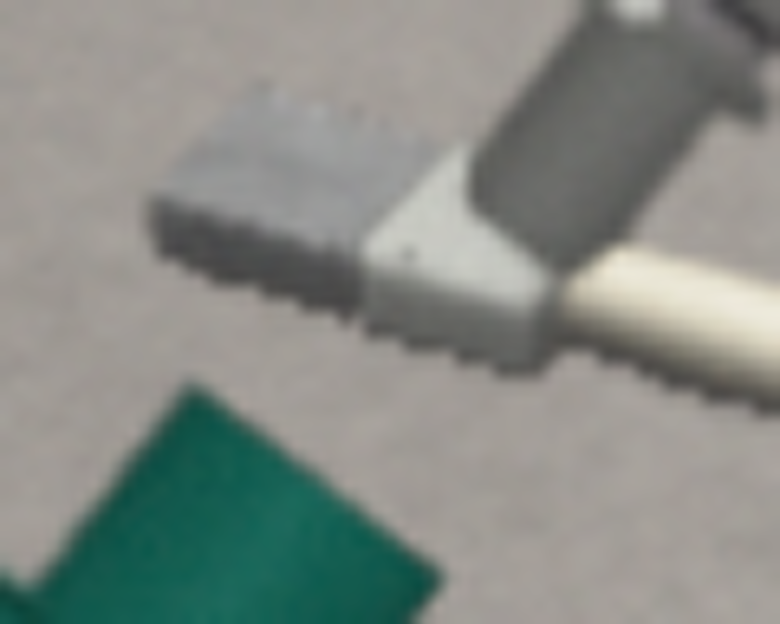

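View pics/side_p3.png

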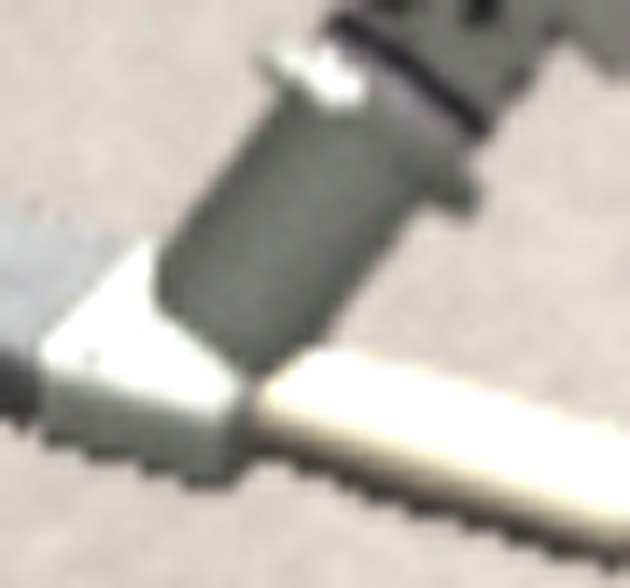

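View pics/top_p2.png

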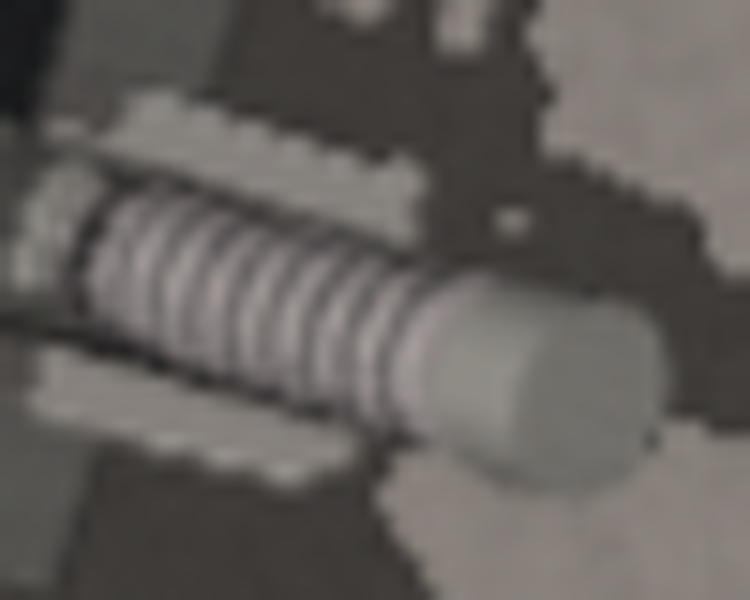

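Run:
```python
from h import *
s=st(); R=Rn.from_rotvec(s["ee_rot"]).as_matrix(); G=s["ee_pos"]-.019*R[:,2]; a=R[:,0]
S=grab_frame("side");T=grab_frame("top")
print("side pred x=76,45:",proj(S,[G+.076*a,G+.045*a]),"mouth->axis",proj(S,[MOUTH,MOUTH-.045*D,MOUTH-.076*D]))
d=np.diff(proj(S,[G+.045*a,G+.076*a]),axis=0)[0]; print("ang",np.degrees(np.arctan2(d[1],d[0])))
print("top pred -69,-45,40",proj(T,[G-.069*a,G-.045*a,G+.04*a]))
d=np.diff(proj(T,[G+.04*a,G-.045*a]),axis=0)[0]; print("ang",np.degrees(np.arctan2(d[1],d[0])))
print("nogo meas tri?")
```

```text
t 7.03 pos [0.487  0.126  0.2201] q [-0.54  0.67 -0.09  1.6   0.42  1.4  -1.1 ] F [ 0.9 -0.4 -4.1] T [ 1.   -0.37  0.03] w 0.0273
side pred x=76,45: [[258.37195057 302.44674784]
 [268.02196376 290.09845299]] mouth->axis [[244.74359007 321.00934528]
 [258.79585388 302.93787779]
 [268.41183366 290.57915037]]
ang 128.00710993143758
top pred -69,-45,40 [[207.27997078 251.12449933]
 [200.20755682 248.90817848]
 [176.40684795 241.4389542 ]]
ang 17.42308855732038
nogo meas tri?
```

```bash
python3 -m pendant '[[[0,0,0],[8,0,0],-1],[[0,0,0],[18,0,0],-1],[[0,0,0],[26,0,0],-1],[[0,0,0],[32,0,0],-1],[[0,0,0],[32,0,0],-1],[[0,0,0],[32,0,0],-1]]'
cat > look.py <<'E'
from h import *
import sys
s=st(); p,R=inport(89); rel(p,R)
f=grab_frame("side"); g=f["frame"][290:335,225:280].astype(float); g=np.clip((g-40)*1.6,0,255).astype(np.uint8)[:,:,::-1]
cv2.imwrite(f"pics/side_{sys.argv[1]}.png",cv2.resize(g,None,fx=13,fy=13,interpolation=cv2.INTER_CUBIC))
f=grab_frame("top"); crop(f,(187,244),50,40,15,f"pics/top_{sys.argv[1]}.png")
E
python3 look.py a
```

```text
clock: 7.63
ee_pos: [0.4944, 0.1518, 0.2011]
ee_rot: [2.166, 1.607, -0.68]
wrist_force: [-0.2, -0.7, -3.3]
gripper_width: 0.0269
t 7.63 pos [0.4944 0.1518 0.2011] q [-0.56  0.72 -0.09  1.55  0.41  1.4  -1.12] F [-0.2 -0.7 -3.3] T [ 0.93 -0.39 -0.02] w 0.0269
turn [ 0.002 -0.002  0.002] shift [-0.7  0.2  1.3]
pics/top_a.png origin 162 224 k 15
```

View pics/side_a.png

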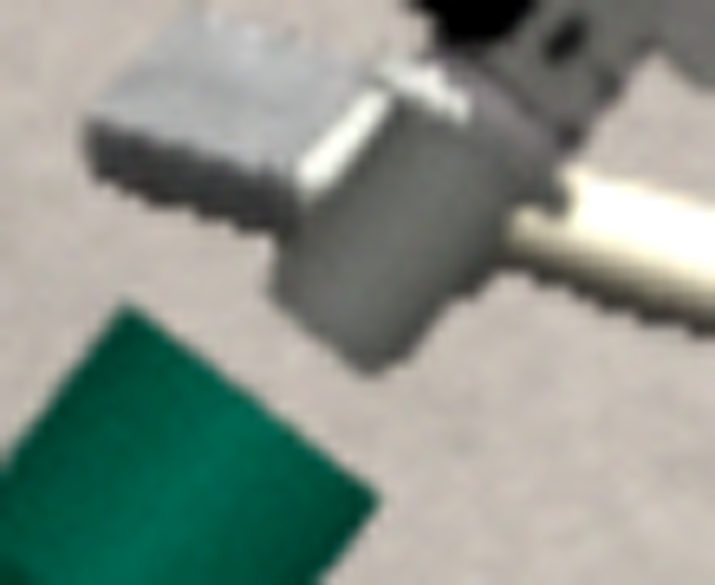

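View pics/top_a.png

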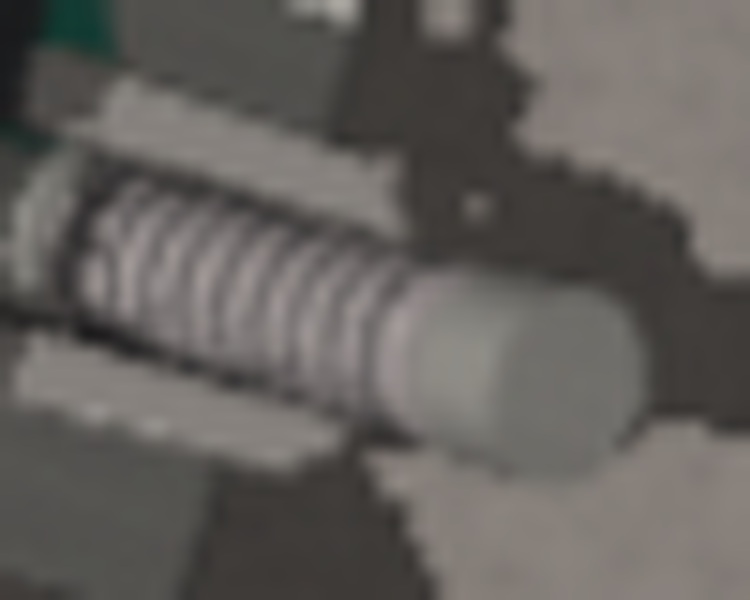

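Run:
```python
from h import *
ss=[]
for i in range(2): ss.append(robot.state())
s=ss[0]; R=Rn.from_rotvec(s["ee_rot"]).as_matrix(); G=s["ee_pos"]-.019*R[:,2]; a=R[:,0];y=R[:,1]
T=grab_frame("top")
k=lambda p:np.round((p-[162,224]+.47)*15,0)
for x,r in [(-69,15.5),(-51,15.5),(-45,14),(40,14)]:
    print(x,"pred c",k(proj(T,[G+x/1000*a,G+x/1000*a+r/1000*y,G+x/1000*a-r/1000*y])).tolist())
    print("   port axis",k(proj(T,[MOUTH-D*(89+8-8-x)/1000]))[0])
print("mouth",proj(T,[MOUTH]))
```

```text
-69 pred c [[546.0, 371.0], [576.0, 273.0], [515.0, 468.0]]
   port axis [550. 373.]
-51 pred c [[468.0, 346.0], [499.0, 250.0], [438.0, 443.0]]
   port axis [473. 348.]
-45 pred c [[443.0, 338.0], [470.0, 252.0], [415.0, 425.0]]
   port axis [448. 340.]
40 pred c [[97.0, 230.0], [123.0, 146.0], [70.0, 313.0]]
   port axis [103. 232.]
mouth [[155.90675566 235.06535833]]
```

The side crop shows the tip centre at (322,333) and the mouth centre at (252,400). The tip is about 14 mm short of the mouth and roughly 2 mm low. The top crop shows the no-go face at (571,383), about 1 mm to the tool's -y side. I'll correct by (0,+1,-2) mm and creep in while watching the force.

```bash
python3 -m pendant '[[[0,0,0],[0,1,-2],-1],[[0,0,0],[3,1,-2],-1],[[0,0,0],[6,1,-2],-1],[[0,0,0],[9,1,-2],-1],[[0,0,0],[10,1,-2],-1],[[0,0,0],[10,1,-2],-1]]' ; python3 look.py b
```

```text
clock: 8.28
ee_pos: [0.4981, 0.1604, 0.1972]
ee_rot: [2.167, 1.607, -0.679]
wrist_force: [0.5, 0.7, -3.6]
gripper_width: 0.027
t 8.28 pos [0.4981 0.1604 0.1972] q [-0.57  0.74 -0.09  1.53  0.41  1.41 -1.12] F [ 0.5  0.7 -3.6] T [ 0.99 -0.33 -0.05] w 0.027
turn [ 0.002 -0.003  0.001] shift [-10.6  -0.8   3.4]
pics/top_b.png origin 162 224 k 15
```

View pics/side_b.png

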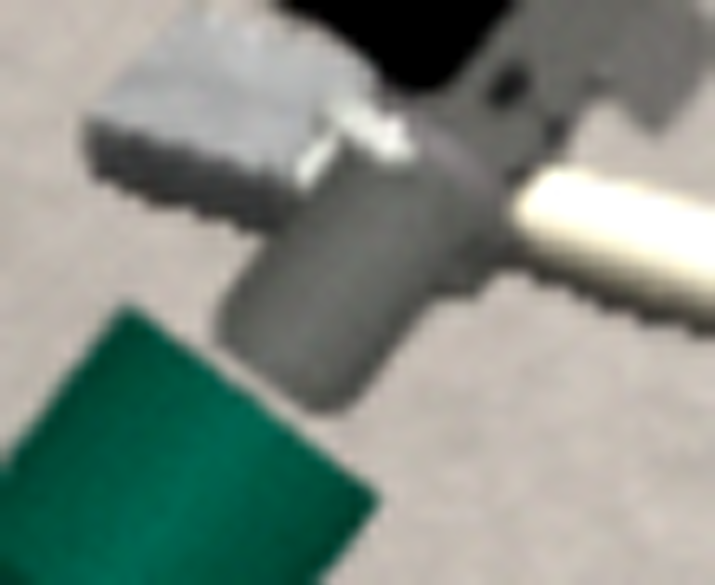

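The tip chord centre at (272,374) now lies on the port axis, about 5 mm from the mouth. I'll creep in.

```bash
python3 -m pendant '[[[0,0,0],[2,0,0],-1],[[0,0,0],[4,0,0],-1],[[0,0,0],[6,0,0],-1],[[0,0,0],[8,0,0],-1],[[0,0,0],[9,0,0],-1],[[0,0,0],[10,0,0],-1]]' ; python3 look.py c
```

```text
clock: 8.88
ee_pos: [0.5005, 0.166, 0.1922]
ee_rot: [2.166, 1.603, -0.682]
wrist_force: [-0.8, -5.9, -2.8]
gripper_width: 0.0267
t 8.88 pos [0.5005 0.166  0.1922] q [-0.57  0.75 -0.09  1.52  0.41  1.42 -1.13] F [-0.8 -5.9 -2.8] T [-0.43 -0.24  0.13] w 0.0267
turn [ 0.002  0.001 -0.001] shift [-18.4  -1.5   2.8]
pics/top_c.png origin 162 224 k 15
```

View pics/side_c.png

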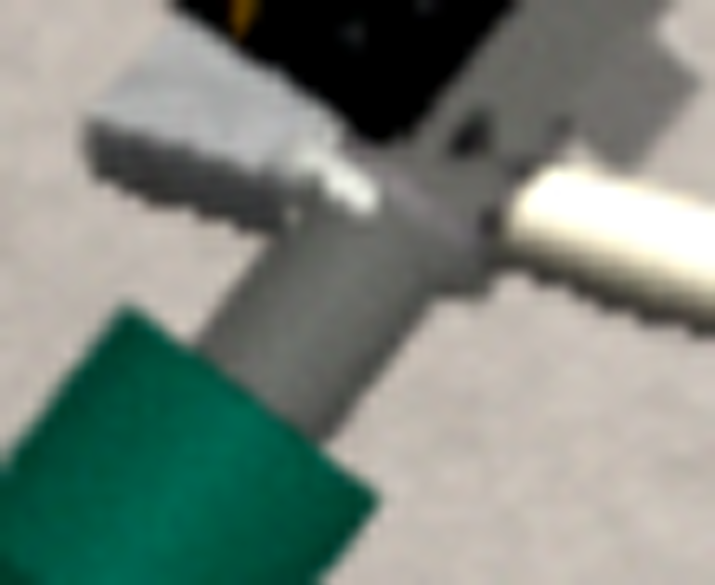

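View pics/top_c.png

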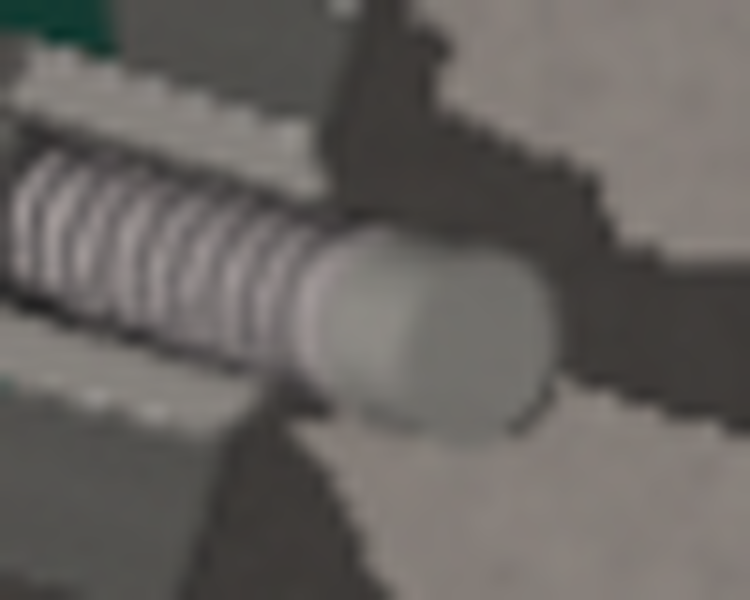

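```bash
cat >> h.py <<'E'
def ft():
    s=robot.state(); R=Rn.from_rotvec(s["ee_rot"]).as_matrix()
    f=R.T@(s["wrist_force"]-[0.1,0,-3.6]); print("t",round(s["clock"],2),"tool F",np.round(f,1),"tool T",np.round(R.T@s["wrist_torque"],2)); return f
E
python3 -m pendant '[[[0,0,0],[0,0.4,0.8],-1],[[0,0,0],[0,0.4,0.8],-1],[[0,0,0],[0,0.4,0.8],-1]]'; python3 -c "
from h import *
ft();rel(*inport(89))"
```

```text
clock: 9.23
ee_pos: [0.5012, 0.1673, 0.191]
ee_rot: [2.168, 1.606, -0.678]
wrist_force: [1.4, -3.2, -4.7]
gripper_width: 0.0268
t 9.23 tool F [-1.6  2.1  2.4] tool T [-0.49  0.47  0.16]
turn [ 0.003 -0.003  0.   ] shift [-20.3  -1.8   2.5]
```

```bash
python3 -m pendant '[[[0,0,0],[0,0.5,0.7],-1],[[0,0,0],[2,0.5,0.7],-1],[[0,0,0],[4,0.5,0.7],-1],[[0,0,0],[6,0.5,0.7],-1],[[0,0,0],[6,0.5,0.7],-1]]'; python3 -c "
from h import *
ft();rel(*inport(89))"
```

```text
clock: 9.65
ee_pos: [0.5028, 0.1721, 0.1867]
ee_rot: [2.167, 1.607, -0.678]
wrist_force: [1.1, -1.0, -5.3]
gripper_width: 0.0271
t 9.65 tool F [0.5 1.2 1.8] tool T [-0.38  0.82  0.13]
turn [ 0.003 -0.003  0.001] shift [-26.9  -1.9   2. ]
```

```bash
python3 -m pendant '[[[0,0,0],[2,0.3,0.5],-1],[[0,0,0],[4,0.3,0.5],-1],[[0,0,0],[6,0.3,0.5],-1],[[0,0,0],[8,0.3,0.5],-1],[[0,0,0],[8,0.3,0.5],-1]]'; python3 -c "
from h import *
ft();rel(*inport(45))"
```

```text
clock: 10.07
ee_pos: [0.5047, 0.1781, 0.1818]
ee_rot: [2.168, 1.607, -0.678]
wrist_force: [-0.2, -1.2, -4.7]
gripper_width: 0.027
t 10.07 tool F [-0.4  0.   1.6] tool T [-0.19  0.92  0.03]
turn [ 0.002 -0.004  0.001] shift [ 9.1 -2.   1.7]
```

```bash
python3 -m pendant '[[[0,0,0],[2,0,0.4],-1],[[0,0,0],[4,0,0.4],-1],[[0,0,0],[6,0,0.4],-1],[[0,0,0],[6,0,0.4],-1],[[0,0,0],[6,0,0.4],-1]]'; python3 -c "
from h import *
ft()"; python3 look.py d
```

```text
clock: 10.48
ee_pos: [0.5062, 0.1826, 0.1782]
ee_rot: [2.168, 1.607, -0.678]
wrist_force: [-0.6, -0.5, -5.0]
gripper_width: 0.0266
t 10.48 tool F [ 0.3 -0.5  1.5] tool T [-0.14  1.05  0.03]
t 10.48 pos [0.5062 0.1826 0.1782] q [-0.59  0.78 -0.09  1.48  0.4   1.41 -1.14] F [-0.6 -0.5 -5. ] T [ 0.97 -0.43  0.06] w 0.0266
turn [ 0.003 -0.004  0.001] shift [-40.8  -2.1   1.2]
pics/top_d.png origin 162 224 k 15
```

View pics/side_d.png

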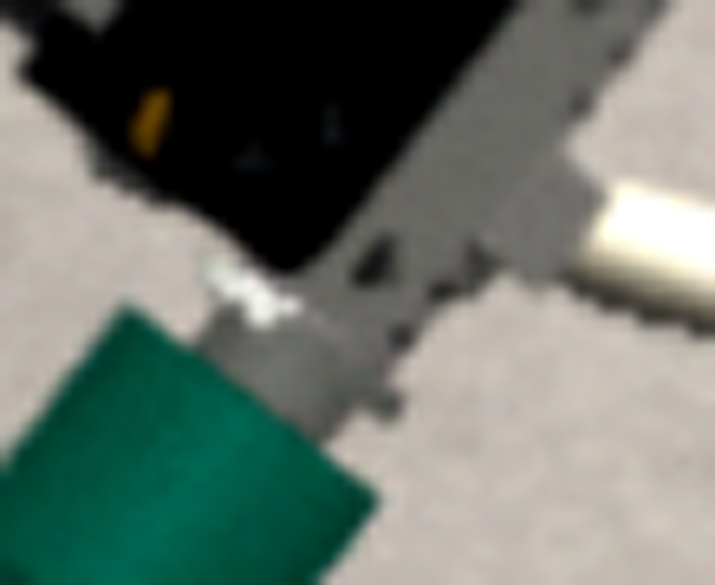

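The go end is smoothly in, with the flange still about 11 mm off the rim (flange edge at (395,410) in the crop, against rim corner (380,500)).

```bash
python3 -m pendant '[[[0,0,0],[2,0,0.3],-1],[[0,0,0],[4,0,0.3],-1],[[0,0,0],[6,0,0.3],-1],[[0,0,0],[8,0,0.3],-1],[[0,0,0],[8,0,0.3],-1]]'; python3 -c "
from h import *
ft()"; python3 look.py e
```

```text
clock: 11.0
ee_pos: [0.5081, 0.1886, 0.1733]
ee_rot: [2.167, 1.607, -0.678]
wrist_force: [-0.3, 0.3, -3.9]
gripper_width: 0.0266
t 11.0 tool F [ 0.4 -0.4  0.2] tool T [-0.12  1.07  0.04]
t 11.0 pos [0.5081 0.1886 0.1733] q [-0.59  0.8  -0.09  1.47  0.4   1.42 -1.15] F [-0.3  0.3 -3.9] T [ 0.99 -0.43  0.04] w 0.0266
turn [ 0.003 -0.003  0.001] shift [-48.8  -2.2   0.8]
pics/top_e.png origin 162 224 k 15
```

View pics/side_e.png

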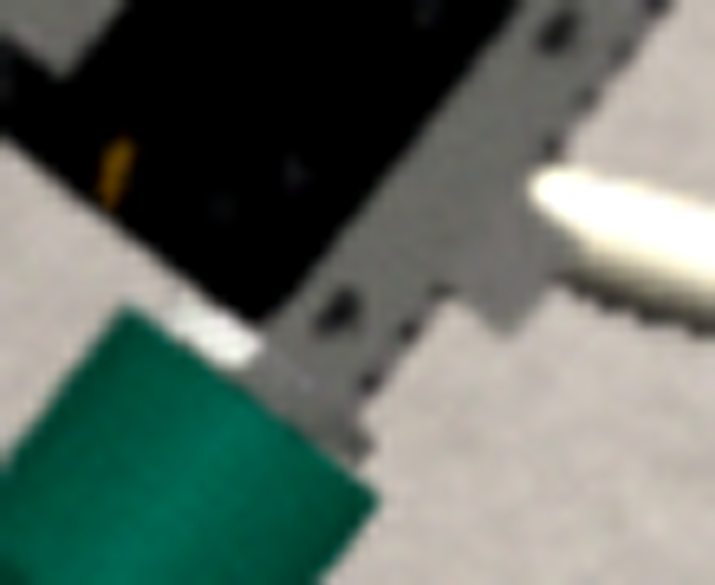

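```bash
python3 -m pendant '[[[0,0,0],[0.7,0,0],-1],[[0,0,0],[1.5,0,0],-1],[[0,0,0],[1.5,0,0],-1],[[0,0,0],[1.5,0,0],-1]]'; python3 -c "
from h import *
ft();rel(*inport(45))"
```

```text
clock: 11.43
ee_pos: [0.5084, 0.1891, 0.1729]
ee_rot: [2.168, 1.606, -0.679]
wrist_force: [-0.4, 0.2, -3.3]
gripper_width: 0.027
t 11.43 tool F [-0.1 -0.5 -0.2] tool T [-0.04  0.83  0.02]
turn [ 0.002 -0.003  0.   ] shift [-5.5 -2.3  0.9]
```

```bash
python3 -m pendant '[[[0,0,0],[0.7,0,0],-1],[[0,0,0],[1.5,0,0],-1],[[0,0,0],[1.5,0,0],-1],[[0,0,0],[1.5,0,0],-1]]'; python3 -c "
from h import *
ft();rel(*inport(45))"
```

```text
clock: 11.77
ee_pos: [0.5083, 0.1891, 0.1728]
ee_rot: [2.167, 1.604, -0.682]
wrist_force: [-3.6, -4.1, 3.4]
gripper_width: 0.027
t 11.77 tool F [-8.1 -2.3 -2.8] tool T [ 0.21 -0.66  0.07]
turn [ 0.002 -0.    -0.   ] shift [-5.6 -2.2  0.9]
```

```bash
python3 look.py f
```

```text
t 11.77 pos [0.5083 0.1891 0.1728] q [-0.6   0.8  -0.09  1.47  0.4   1.42 -1.15] F [-3.6 -4.1  3.4] T [-0.59  0.32 -0.17] w 0.027
turn [ 0.002 -0.    -0.   ] shift [-49.6  -2.2   0.9]
pics/top_f.png origin 162 224 k 15
```

View pics/side_f.png

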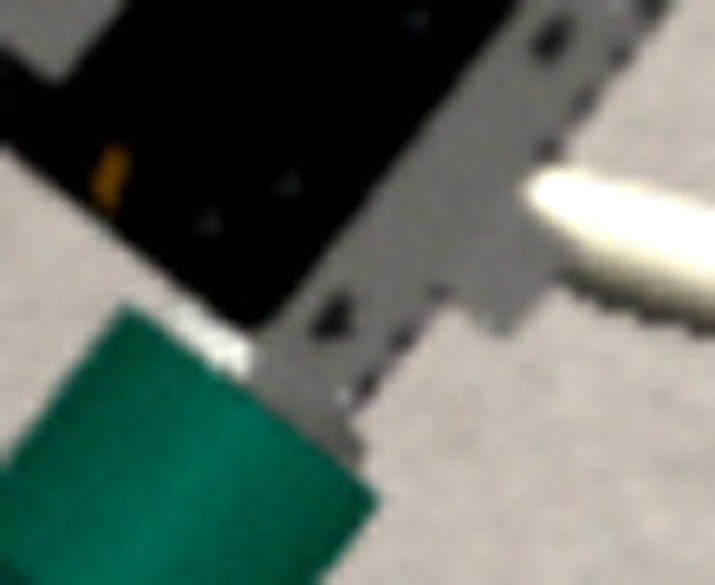

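The flange is flush on the rim (flange at (355,450), rim corner (380,500)), with 8 N axial, so the go end is seated. I'll draw it out along the same line.

```bash
python3 -m pendant '[[[0,0,0],[0,0,0],-1],[[0,0,0],[0,0,0],-1],[[0,0,0],[-3,0,0],-1],[[0,0,0],[-8,0,0],-1],[[0,0,0],[-14,0,0],-1],[[0,0,0],[-21,0,0],-1],[[0,0,0],[-28,0,0],-1],[[0,0,0],[-36,0,0],-1],[[0,0,0],[-44,0,0],-1],[[0,0,0],[-52,0,0],-1]]'; python3 -c "
from h import *
ft();rel(*inport(45))"
```

```text
clock: 12.7
ee_pos: [0.4961, 0.1489, 0.2023]
ee_rot: [2.168, 1.606, -0.678]
wrist_force: [0.3, -1.0, -3.3]
gripper_width: 0.0272
t 12.7 tool F [-0.9  0.5  0.3] tool T [-0.06  0.98  0.02]
turn [ 0.003 -0.003  0.   ] shift [45.8 -2.3  1.1]
```

```bash
python3 -m pendant '[[[0,0,0],[-15,0,0],-1],[[0,0,0],[-30,0,0],-1],[[0,0,0],[-37,0,0],-1],[[0,0,0],[-37,0,0],-1],[[0,0,0],[-37,0,0],-1]]'; python3 -c "
from h import *
ft();rel(*inport(121)); print(robot.state()['ee_rot'])
f=grab_frame('side'); crop(f,(262,295),90,60,8,'pics/side_out.png')
f=grab_frame('top'); crop(f,(200,246),60,45,13,'pics/top_out.png')"
```

```text
clock: 13.12
ee_pos: [0.4875, 0.1204, 0.2232]
ee_rot: [2.169, 1.606, -0.677]
wrist_force: [0.6, -0.1, -2.9]
gripper_width: 0.0268
t 13.12 tool F [-0.4  0.6 -0.6] tool T [-0.06  1.02  0.06]
turn [ 0.003 -0.004 -0.   ] shift [ 6.2 -2.4  1. ]
[ 2.16898799  1.60570393 -0.6768069 ]
pics/side_out.png origin 217 265 k 8
pics/top_out.png origin 170 223 k 13
```

View pics/side_out.png

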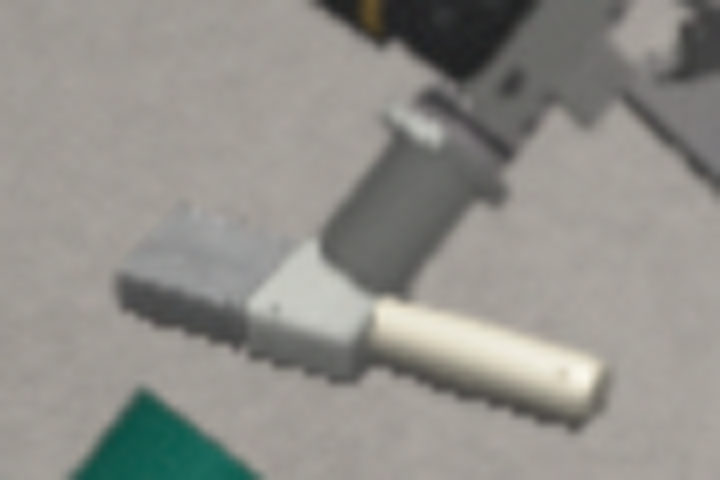

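```bash
python3 -m pendant '[[[0,0,-0.08],[0,0,0],-1],[[0,0,-0.2],[0,0,0],-1],[[0,0,-0.32],[0,0,0],-1],[[0,0,-0.44],[0,0,0],-1],[[0,0,-0.56],[0,0,0],-1],[[0,0,-0.68],[0,0,0],-1],[[0,0,-0.8],[0,0,0],-1],[[0,0,-0.92],[0,0,0],-1],[[0,0,-1.04],[0,0,0],-1],[[0,0,-1.16],[0,0,0],-1]]'; python3 -c "
from h import *
st()"
python3 -m pendant '[[[0,0,-0.12],[0,0,0],-1],[[0,0,-0.24],[0,0,0],-1],[[0,0,-0.36],[0,0,0],-1],[[0,0,-0.48],[0,0,0],-1],[[0,0,-0.6],[0,0,0],-1],[[0,0,-0.72],[0,0,0],-1],[[0,0,-0.84],[0,0,0],-1],[[0,0,-0.96],[0,0,0],-1],[[0,0,-1.08],[0,0,0],-1],[[0,0,-1.2],[0,0,0],-1]]'; python3 -c "
from h import *
st(); rel(*inport(-111,-1))"
```

```text
clock: 14.05
ee_pos: [0.4874, 0.1212, 0.2221]
ee_rot: [1.016, 2.786, -0.929]
wrist_force: [0.4, -0.5, -3.7]
gripper_width: 0.0269
t 14.05 pos [0.4874 0.1212 0.2221] q [-0.35  0.69 -0.39  1.59  0.55  1.48 -0.07] F [ 0.4 -0.5 -3.7] T [ 1.02 -0.38  0.02] w 0.0269
clock: 14.88
ee_pos: [0.4876, 0.121, 0.2221]
ee_rot: [0.677, -2.649, 0.734]
wrist_force: [0.5, 0.1, -3.5]
gripper_width: 0.027
t 14.88 pos [0.4876 0.121  0.2221] q [-0.19  0.75 -0.69  1.59  0.68  1.59  0.99] F [ 0.5  0.1 -3.5] T [ 1.06 -0.34 -0.  ] w 0.027
turn [-0.001  0.004 -0.774] shift [-9.2 12.2  0.5]
```

```bash
cat >> h.py <<'E'
PS=np.array([.5083,.1891,.1728])
def line(back,sgn=-1):
    return PS-D*back/1000, inport(0,sgn)[1]
E
python3 -c "
from h import *
rel(*line(88))"
python3 -m pendant '[[[0,0,-0.12],[0,0,0],-1],[[0,0,-0.24],[0,0,0],-1],[[0,0,-0.36],[0,0,0],-1],[[0,0,-0.48],[0,0,0],-1],[[0,0,-0.6],[0,0,0],-1],[[0,0,-0.72],[0,0,0],-1],[[0,0,-0.774],[0,0,0],-1],[[0,0,-0.774],[0,0,0],-1],[[0,0,-0.774],[0,0,0],-1]]'; python3 -c "
from h import *
st(); rel(*line(88)); rel(*line(48))"
```

```text
turn [-0.001  0.004 -0.774] shift [ 1.1 -0.9 -0.5]
clock: 15.63
ee_pos: [0.4875, 0.1207, 0.2221]
ee_rot: [1.546, -2.106, 0.492]
wrist_force: [0.2, -0.4, -3.4]
gripper_width: 0.0267
t 15.63 pos [0.4875 0.1207 0.2221] q [-0.09  0.81 -0.88  1.59  0.76  1.68  1.66] F [ 0.2 -0.4 -3.4] T [ 1.08 -0.33 -0.06] w 0.0267
turn [-0.002  0.003 -0.008] shift [ 1.2  0.1 -0.6]
turn [-0.002  0.003 -0.008] shift [-38.8   0.4  -0.5]
```

```bash
python3 -m pendant '[[[0,0.002,-0.006],[-8,0.2,-0.5],-1],[[0,0.002,-0.006],[-18,0.2,-0.5],-1],[[0,0.002,-0.006],[-28,0.2,-0.5],-1],[[0,0.002,-0.006],[-34,0.2,-0.5],-1],[[0,0.002,-0.006],[-37,0.2,-0.5],-1],[[0,0.002,-0.006],[-37,0.2,-0.5],-1],[[0,0.002,-0.006],[-37,0.2,-0.5],-1]]'; sed -i 's/rel(p,R)$/rel(*line(35))/' look.py; grep -n "rel(\*line" look.py h.py; python3 look.py n1
```

```text
clock: 16.22
ee_pos: [0.4963, 0.15, 0.2019]
ee_rot: [1.552, -2.097, 0.492]
wrist_force: [-0.3, -0.2, -3.9]
gripper_width: 0.0272
look.py:3:s=st(); p,R=inport(89); rel(*line(35))
t 16.22 pos [0.4963 0.15   0.2019] q [-0.15  0.87 -0.87  1.53  0.77  1.69  1.65] F [-0.3 -0.2 -3.9] T [ 1.06 -0.4  -0.02] w 0.0272
turn [-0.002  0.    -0.001] shift [-15.2   0.    0.4]
pics/top_n1.png origin 162 224 k 15
```

View pics/side_n1.png

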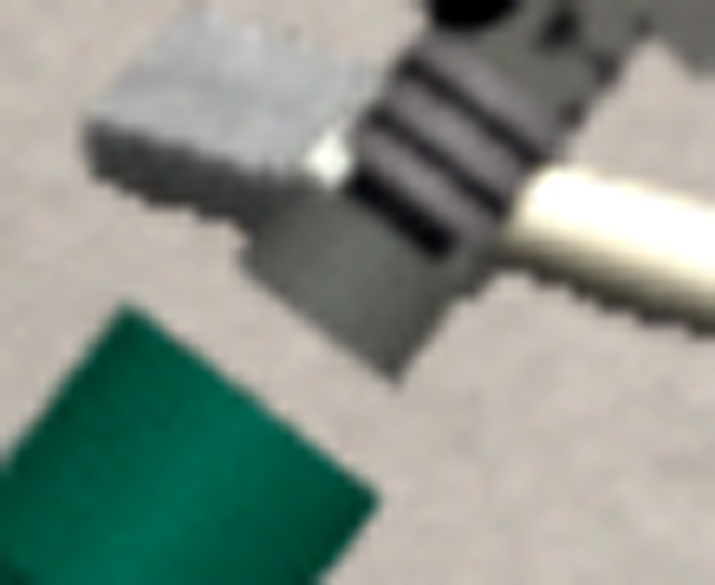

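View pics/top_n1.png

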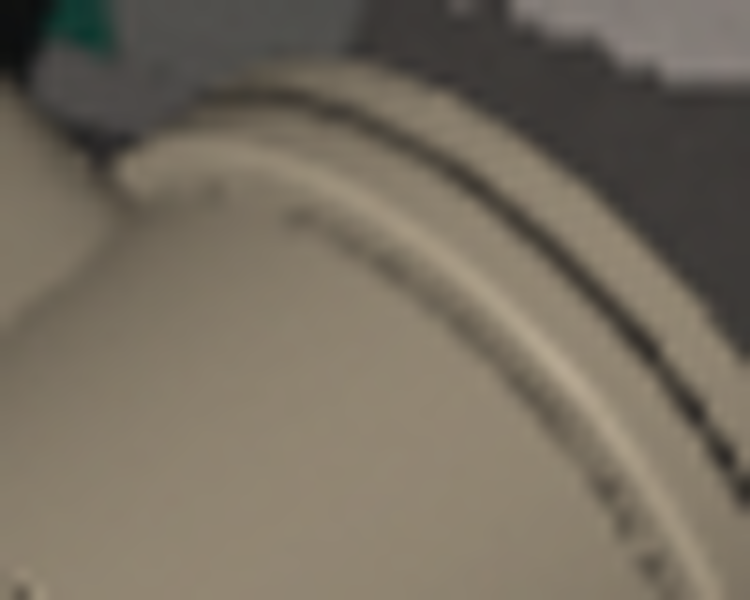

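The side crop shows the no-go face with chord (245,258)–(398,385), about 16 mm off the mouth. It is about 1 mm low and tilted about 1.3° against the rim. I'll correct that while closing in.

```bash
python3 -m pendant '[[[0,0.01,0],[-2,0,-1.2],-1],[[0,0.02,0],[-4,0,-2.5],-1],[[0,0.02,0],[-7,0,-2.5],-1],[[0,0.02,0],[-9,0,-2.5],-1],[[0,0.02,0],[-10,0,-2.5],-1],[[0,0.02,0],[-10,0,-2.5],-1]]'; python3 look.py n2;  python3 -c "
from h import *
ft()"
```

```text
clock: 16.82
ee_pos: [0.4992, 0.1593, 0.1981]
ee_rot: [1.541, -2.083, 0.505]
wrist_force: [0.3, -0.1, -4.7]
gripper_width: 0.0267
t 16.82 pos [0.4992 0.1593 0.1981] q [-0.18  0.89 -0.86  1.5   0.77  1.72  1.64] F [ 0.3 -0.1 -4.7] T [ 1.09 -0.35  0.01] w 0.0267
turn [-0.002 -0.019 -0.001] shift [-5.1  0.   2.8]
pics/top_n2.png origin 162 224 k 15
t 16.92 tool F [ 1.  -0.6 -0.5] tool T [ 0.02 -1.19 -0.06]
```

View pics/side_n2.png

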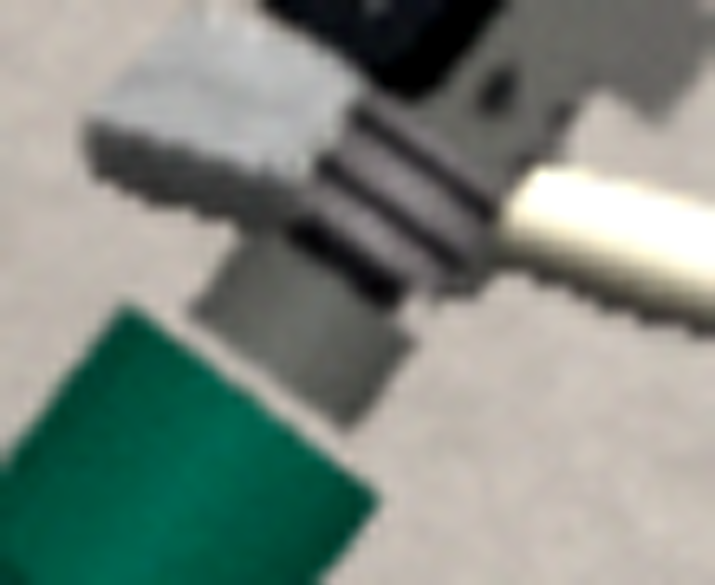

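```bash
python3 -m pendant '[[[0,0,0],[-1,0,0.5],-1],[[0,0,0],[-2,0,0.5],-1],[[0,0,0],[-3,0,0.5],-1],[[0,0,0],[-3.5,0,0.5],-1],[[0,0,0],[-3.5,0,0.5],-1]]'; python3 -c "
from h import *
ft(); rel(*line(35))"
```

```text
clock: 17.33
ee_pos: [0.5, 0.1616, 0.1958]
ee_rot: [1.541, -2.083, 0.505]
wrist_force: [-0.1, -0.4, -3.9]
gripper_width: 0.0269
t 17.33 tool F [0.1 0.  0.5] tool T [ 0.04 -1.14  0.  ]
turn [-0.002 -0.019 -0.001] shift [-1.8  0.1  2.3]
```

```bash
python3 -m pendant '[[[0,0,0],[-0.5,0,0],-1],[[0,0,0],[-1,0,0],-1],[[0,0,0],[-1,0,0],-1],[[0,0,0],[-1,0,0],-1]]'; python3 -c "
from h import *
ft(); rel(*line(35))"
```

```text
clock: 17.67
ee_pos: [0.5001, 0.1617, 0.1955]
ee_rot: [1.54, -2.082, 0.506]
wrist_force: [-0.6, -1.6, -2.6]
gripper_width: 0.0272
t 17.67 tool F [2.  0.2 0.3] tool T [-0.1  -0.61  0.01]
turn [-0.002 -0.02  -0.001] shift [-1.5  0.2  2.2]
```

```bash
python3 -m pendant '[[[0,0,0],[-0.6,0,0],-1],[[0,0,0],[-0.6,0,0],-1],[[0,0,0],[-0.6,0,0],-1]]'; python3 -c "
from h import *
ft(); rel(*line(35))"; python3 look.py n3
```

```text
clock: 17.92
ee_pos: [0.5001, 0.1617, 0.1954]
ee_rot: [1.539, -2.082, 0.507]
wrist_force: [-2.0, -3.0, -0.9]
gripper_width: 0.0271
t 17.92 tool F [ 4.4  1.2 -0.1] tool T [-0.19  0.17 -0.01]
turn [-0.002 -0.022 -0.001] shift [-1.5  0.2  2. ]
t 17.92 pos [0.5001 0.1617 0.1954] q [-0.18  0.9  -0.85  1.5   0.77  1.72  1.64] F [-2.  -3.  -0.9] T [-0.12  0.2  -0.1 ] w 0.0271
turn [-0.002 -0.022 -0.001] shift [-1.5  0.2  2. ]
pics/top_n3.png origin 162 224 k 15
```

View pics/side_n3.png

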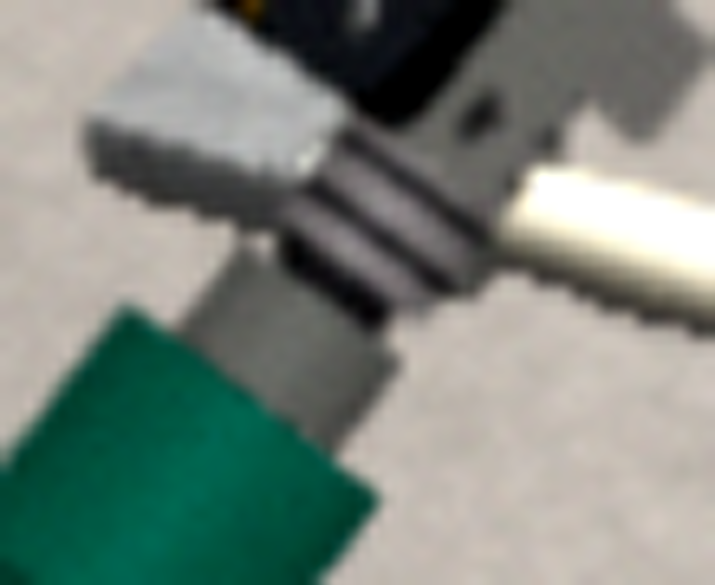

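The face sits flush and centred on the mouth, spanning (175,330)–(330,455), with about 4.4 N axial. I'll hold it a good second.

```bash
python3 -m pendant '[[[0,0,0],[0,0,0],-1],[[0,0,0],[0,0,0],-1],[[0,0,0],[0,0,0],-1],[[0,0,0],[0,0,0],-1],[[0,0,0],[0,0,0],-1],[[0,0,0],[0,0,0],-1],[[0,0,0],[0,0,0],-1],[[0,0,0],[0,0,0],-1]]';python3 -c "
from h import *
ft(); rel(*line(35))";  python3 -m pendant '[[[0,0,0],[0,0,0],-1],[[0,0,0],[0,0,0],-1],[[0,0,0],[0,0,0],-1],[[0,0,0],[0,0,0],-1],[[0,0,0],[0,0,0],-1],[[0,0,0],[0,0,0],-1],[[0,0,0],[0,0,0],-1],[[0,0,0],[0,0,0],-1]]'; python3 -c "
from h import *
ft(); rel(*line(35))"
```

```text
clock: 18.68
ee_pos: [0.5001, 0.1617, 0.1953]
ee_rot: [1.539, -2.082, 0.506]
wrist_force: [-2.8, -4.5, -0.7]
gripper_width: 0.027
t 18.68 tool F [5.9 1.4 0.7] tool T [-0.15  0.25 -0.03]
turn [-0.002 -0.021 -0.001] shift [-1.4  0.2  2. ]
clock: 19.35
ee_pos: [0.5001, 0.1617, 0.1954]
ee_rot: [1.539, -2.082, 0.506]
wrist_force: [-2.6, -4.8, -0.3]
gripper_width: 0.0268
t 19.35 tool F [6.3 1.2 0.5] tool T [-0.19  0.25 -0.04]
turn [-0.002 -0.021 -0.001] shift [-1.4  0.2  2. ]
```

The no-go end did not enter: 4–6 N for about 1.5 s with no advance. Now back off and return.

```bash
python3 -m pendant '[[[0,0,0],[3,0,0],-1],[[0,0,0],[10,0,0],-1],[[0,0,0],[22,0,0],-1],[[0,0,0],[36,0,0],-1],[[0,0,0],[52,0,0],-1],[[0,0,0],[66,0,0],-1],[[0,0,0],[72,0,0],-1]]';python3 -c "
from h import *
st(); rel([.5923,-.1601,.2015],Rn.from_rotvec([0.782,3.042,0]).as_matrix())"
```

```text
clock: 19.93
ee_pos: [0.4832, 0.1048, 0.2394]
ee_rot: [1.538, -2.085, 0.507]
wrist_force: [0.4, -0.1, -3.2]
gripper_width: 0.0271
t 19.93 pos [0.4832 0.1048 0.2394] q [-0.08  0.79 -0.88  1.6   0.75  1.71  1.69] F [ 0.4 -0.1 -3.2] T [ 1.11 -0.35  0.02] w 0.0271
turn [-0.56  -0.45   1.709] shift [ 155.8 -181.9  161.7]
```

```bash
python3 -m pendant '[[[-0.02,-0.015,0.06],[5,-6,4],-1],[[-0.055,-0.045,0.17],[15,-18,14],-1],[[-0.09,-0.07,0.28],[27,-31,26],-1],[[-0.125,-0.1,0.38],[39,-45,38],-1],[[-0.16,-0.13,0.49],[51,-59,50],-1],[[-0.195,-0.157,0.6],[63,-73,62],-1],[[-0.23,-0.185,0.7],[75,-87,74],-1],[[-0.265,-0.213,0.81],[87,-101,86],-1],[[-0.3,-0.24,0.91],[99,-115,98],-1],[[-0.33,-0.266,1.01],[108,-126,108],-1]]';python3 -c "
from h import *
st(); rel([.5923,-.1601,.2015],Rn.from_rotvec([0.782,3.042,0]).as_matrix())"
```

```text
clock: 20.77
ee_pos: [0.56, -0.0772, 0.2144]
ee_rot: [0.283, -2.888, 0.252]
wrist_force: [0.0, 1.3, -4.4]
gripper_width: 0.027
t 20.77 pos [ 0.56   -0.0772  0.2144] q [ 0.37  0.71 -0.72  1.55  0.58  1.36  1.27] F [ 0.   1.3 -4.4] T [ 0.41 -0.4  -0.01] w 0.027
turn [-0.229 -0.184  0.694] shift [-19.8 -85.   21.5]
```

```bash
python3 -m pendant '[[[-0.036,-0.03,0.11],[-3,-12,3],-1],[[-0.07,-0.057,0.215],[-6,-26,6],-1],[[-0.105,-0.084,0.32],[-9,-40,10],-1],[[-0.14,-0.112,0.425],[-12,-54,13],-1],[[-0.175,-0.14,0.53],[-15,-66,16],-1],[[-0.21,-0.168,0.635],[-18,-77,19],-1],[[-0.229,-0.184,0.694],[-19.8,-85,21.5],-1],[[-0.229,-0.184,0.694],[-19.8,-85,21.5],-1],[[-0.229,-0.184,0.694],[-19.8,-85,21.5],-1]]';python3 -c "
from h import *
st(); rel([.5923,-.1601,.0315],Rn.from_rotvec([0.782,3.042,0]).as_matrix())
f=grab_frame('side'); crop(f,proj(f,[.593,-.16,.14])[0],100,80,8,'pics/side_q.png')"
```

```text
clock: 21.52
ee_pos: [0.5914, -0.1575, 0.2012]
ee_rot: [-0.77, -3.043, 0.001]
wrist_force: [-0.1, 0.2, -3.2]
gripper_width: 0.0267
t 21.52 pos [ 0.5914 -0.1575  0.2012] q [ 0.59  0.64 -0.63  1.62  0.43  1.02  0.91] F [-0.1  0.2 -3.2] T [ 0.06 -0.19  0.04] w 0.0267
turn [-0.002 -0.003  0.007] shift [ -2.5  -1.6 169.7]
pics/side_q.png origin 262 194 k 8
```

View pics/side_q.png

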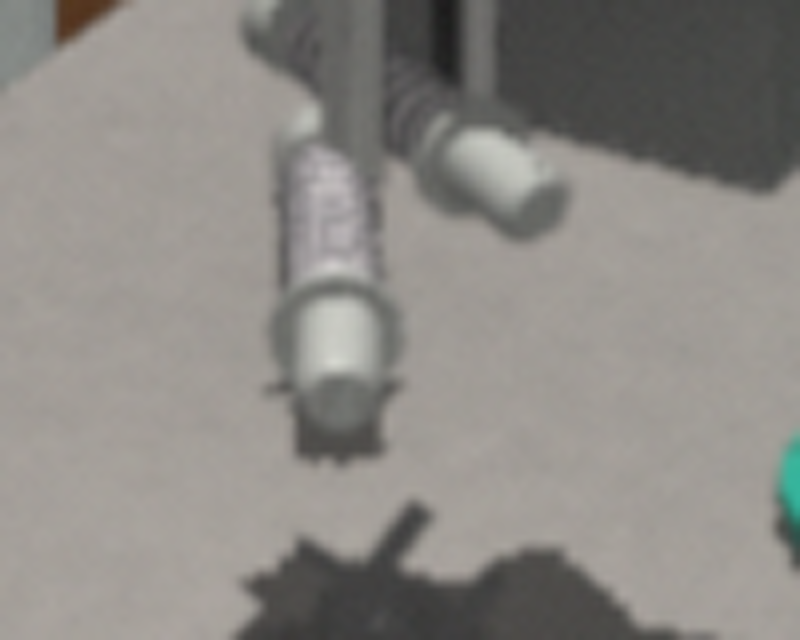

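```bash
python3 -m pendant '[[[0,0,0.007],[-1,-1,10],-1],[[0,0,0.007],[-2,-1.6,30],-1],[[0,0,0.007],[-2,-1.6,55],-1],[[0,0,0.007],[-2,-1.6,80],-1],[[0,0,0.007],[-2,-1.6,105],-1],[[0,0,0.007],[-2,-1.6,125],-1],[[0,0,0.007],[-2,-1.6,140],-1],[[0,0,0.007],[-2,-1.6,145],-1],[[0,0,0.007],[-2,-1.6,145],-1],[[0,0,0.007],[-2,-1.6,145],-1]]';python3 -c "
from h import *
st(); rel([.5923,-.1601,.0315],Rn.from_rotvec([0.782,3.042,0]).as_matrix())
f=grab_frame('side'); crop(f,proj(f,[.593,-.16,.06])[0],100,80,8,'pics/side_r.png')"
```

```text
clock: 22.4
ee_pos: [0.5941, -0.158, 0.0562]
ee_rot: [-0.78, -3.042, -0.001]
wrist_force: [1.0, -0.5, -3.8]
gripper_width: 0.0267
t 22.4 pos [ 0.5941 -0.158   0.0562] q [ 0.53  0.82 -0.52  1.73  0.56  0.75  0.79] F [ 1.  -0.5 -3.8] T [ 0.   -0.15  0.04] w 0.0267
turn [ 0.001 -0.002  0.002] shift [ 0.5 -2.7 24.7]
pics/side_r.png origin 262 221 k 8
```

View pics/side_r.png

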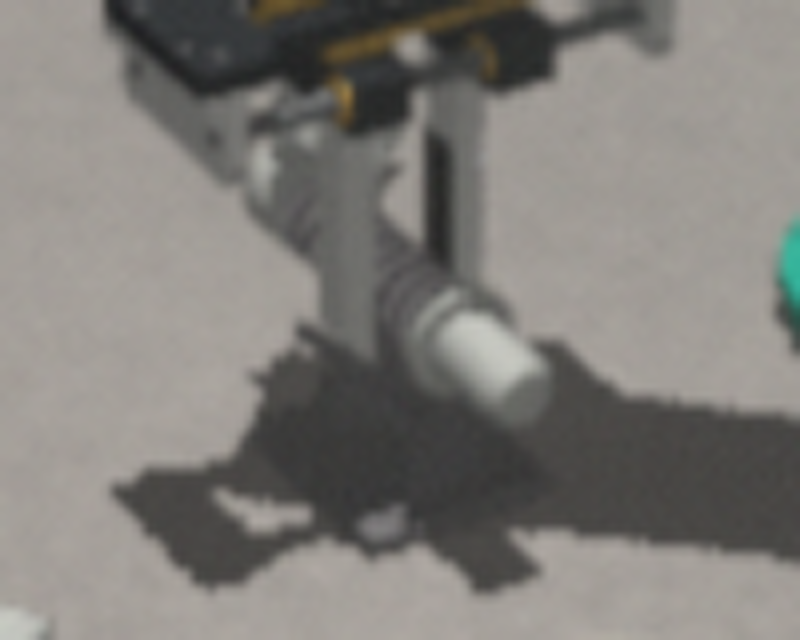

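```bash
python3 -m pendant '[[[0,0,0.002],[0,-2.5,0],-1],[[0,0,0.002],[0.5,-2.7,5],-1],[[0,0,0.002],[0.5,-2.7,10],-1],[[0,0,0.002],[0.5,-2.7,15],-1],[[0,0,0.002],[0.5,-2.7,18],-1],[[0,0,0.002],[0.5,-2.7,18],-1],[[0,0,0.002],[0.5,-2.7,18],-1]]';python3 -c "
from h import *
st(); ft(); rel([.5923,-.1601,.0315],Rn.from_rotvec([0.782,3.042,0]).as_matrix())"
```

```text
clock: 23.03
ee_pos: [0.5916, -0.1609, 0.0377]
ee_rot: [-0.784, -3.04, -0.001]
wrist_force: [0.0, -0.7, -3.0]
gripper_width: 0.027
t 23.03 pos [ 0.5916 -0.1609  0.0377] q [ 0.52  0.84 -0.5   1.74  0.58  0.71  0.78] F [ 0.  -0.7 -3. ] T [ 0.12 -0.14  0.05] w 0.027
t 23.03 tool F [-0.2 -0.6 -0.6] tool T [-0.17 -0.07 -0.05]
turn [-0.    -0.002 -0.002] shift [-0.3  1.1  6.2]
```

```bash
python3 -m pendant '[[[0,0,0],[0,0.8,1],-1],[[0,0,0],[0,0.8,2],-1],[[0,0,0],[0,0.8,3],-1],[[0,0,0],[0,0.8,4],-1],[[0,0,0],[0,0.8,4.5],-1],[[0,0,0],[0,0.8,4.5],-1]]';python3 -c "
from h import *
st(); ft(); rel([.5923,-.1601,.0315],Rn.from_rotvec([0.782,3.042,0]).as_matrix())"
```

```text
clock: 23.53
ee_pos: [0.592, -0.1604, 0.0334]
ee_rot: [-0.785, -3.041, -0.0]
wrist_force: [0.0, 0.6, -4.0]
gripper_width: 0.0268
t 23.53 pos [ 0.592  -0.1604  0.0334] q [ 0.52  0.85 -0.5   1.74  0.58  0.7   0.77] F [ 0.   0.6 -4. ] T [-0.01 -0.13 -0.01] w 0.0268
t 23.53 tool F [0.3 0.5 0.4] tool T [-0.06 -0.12  0.01]
turn [-0.    -0.002 -0.002] shift [-0.1  0.4  1.9]
```

```bash
python3 -m pendant '[[[0,0,0],[0,0.3,0.7],-1],[[0,0,0],[0,0.3,1.4],-1],[[0,0,0],[0,0.3,2],-1],[[0,0,0],[0,0.3,2],-1]]';python3 -c "
from h import *
st(); ft(); rel([.5923,-.1601,.0315],Rn.from_rotvec([0.782,3.042,0]).as_matrix())
f=grab_frame('side'); crop(f,proj(f,[.593,-.16,.05])[0],100,80,8,'pics/side_s.png')"
```

```text
clock: 23.87
ee_pos: [0.5924, -0.16, 0.0317]
ee_rot: [-0.785, -3.041, -0.0]
wrist_force: [-0.0, -0.5, -2.7]
gripper_width: 0.0266
t 23.87 pos [ 0.5924 -0.16    0.0317] q [ 0.52  0.85 -0.5   1.74  0.59  0.7   0.77] F [-0.  -0.5 -2.7] T [ 0.   -0.08  0.04] w 0.0266
t 23.87 tool F [-0.1 -0.5 -0.9] tool T [-0.04 -0.06 -0.04]
turn [-0.    -0.002 -0.002] shift [ 0.1 -0.1  0.2]
pics/side_s.png origin 262 224 k 8
```

View pics/side_s.png

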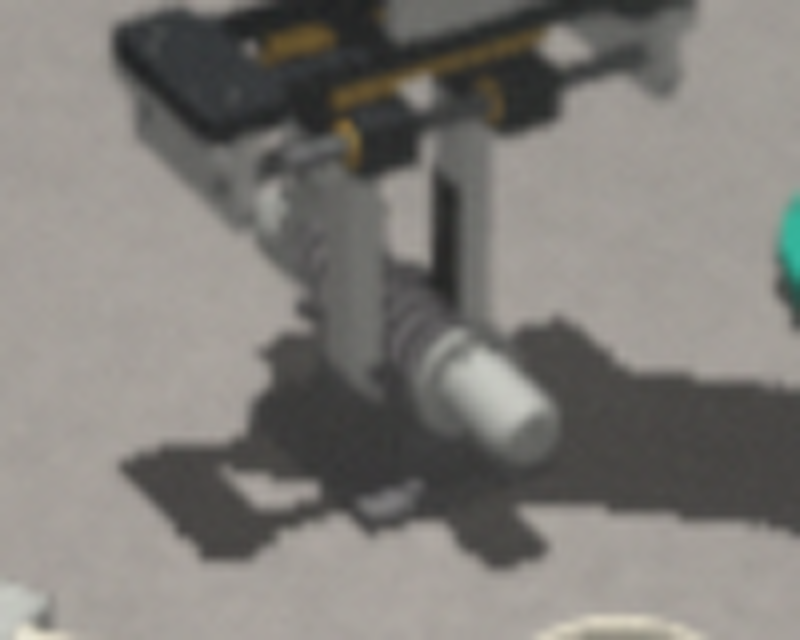

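```bash
python3 -m pendant '[[[0,0,0],[0,0,0.5],-1],[[0,0,0],[0,0,0.5],-1],[[0,0,0],[0,0,0.5],1],[[0,0,0],[0,0,0.5],1],[[0,0,0],[0,0,0.5],1],[[0,0,0],[0,0,0.5],1],[[0,0,0],[0,0,0.5],1],[[0,0,0],[0,0,0.5],1],[[0,0,0],[0,0,0.5],1],[[0,0,0],[0,0,0.5],1]]' 20;python3 -m pendant '[[[0,0,0],[0,0,0],1],[[0,0,0],[0,0,0],1],[[0,0,0],[0,0,0],1],[[0,0,0],[0,0,0],1]]'; python3 -c "
from h import *
st()
f=grab_frame('side'); crop(f,proj(f,[.593,-.16,.05])[0],100,80,8,'pics/side_t.png')"
```

```text
clock: 24.75
ee_pos: [0.5923, -0.1601, 0.031]
ee_rot: [-0.785, -3.041, -0.001]
wrist_force: [-0.2, -0.5, 0.1]
gripper_width: 0.0773
clock: 25.08
ee_pos: [0.5923, -0.1601, 0.031]
ee_rot: [-0.785, -3.041, -0.001]
wrist_force: [0.3, 0.8, 0.1]
gripper_width: 0.094
t 25.08 pos [ 0.5923 -0.1601  0.031 ] q [ 0.52  0.85 -0.49  1.74  0.59  0.7   0.77] F [0.3 0.8 0.1] T [ 0.04 -0.15 -0.02] w 0.094
pics/side_t.png origin 262 224 k 8
```

View pics/side_t.png

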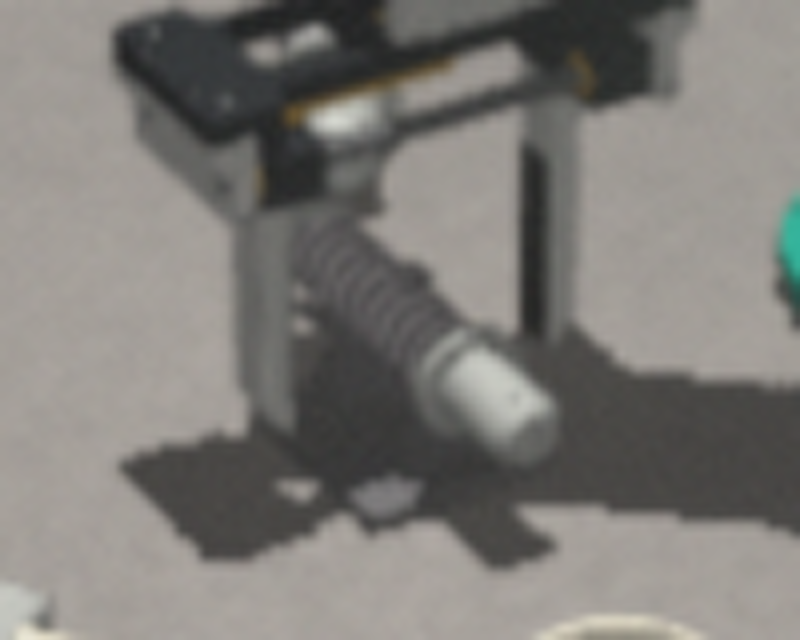

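The gauge is released in the saddles, with its tip at (525,430) as at the start. Retreat straight up.

```bash
python3 -m pendant '[[[0,0,0],[0,0,-6],1],[[0,0,0],[0,0,-20],1],[[0,0,0],[0,0,-45],1],[[0,0,0],[0,0,-80],1],[[0,0,0],[0,0,-115],1],[[0,0,0],[0,0,-150],1],[[0,0,0],[0,0,-180],1],[[0,0,0],[0,0,-190],1],[[0,0,0],[0,0,-190],1]]'; python3 -m pendant '[[[0,0,0],[20,10,0],1],[[0,0,0],[50,30,0],1],[[0,0,0],[80,60,0],1],[[0,0,0],[110,90,0],1],[[0,0,0],[130,110,0],1],[[0,0,0],[140,120,0],1],[[0,0,0],[140,120,0],1],[[0,0,0],[140,120,0],1],[[0,0,0],[140,120,0],1]]'; python3 -c "
from h import *
st()
for n in ('side','top'):
    f=grab_frame(n); cv2.imwrite(f'pics/{n}_end.png',f['frame'][:,:,::-1]); crop(f,proj(f,[.593,-.16,.05])[0],80,70,8,f'pics/{n}_endc.png')"
```

```text
clock: 25.88
ee_pos: [0.5945, -0.1601, 0.2253]
ee_rot: [0.784, 3.036, 0.001]
wrist_force: [0.1, -0.3, -1.5]
gripper_width: 0.0942
clock: 26.63
ee_pos: [0.5279, 0.0108, 0.2204]
ee_rot: [-0.787, -3.039, 0.002]
wrist_force: [0.0, -0.2, -0.2]
gripper_width: 0.0937
t 26.63 pos [0.5279 0.0108 0.2204] q [ 0.37  0.5  -0.66  1.82  0.38  0.94  0.61] F [ 0.  -0.2 -0.2] T [ 0.   -0.15 -0.  ] w 0.0937
pics/side_endc.png origin 272 229 k 8
pics/top_endc.png origin 275 175 k 8
```

View pics/side_end.png

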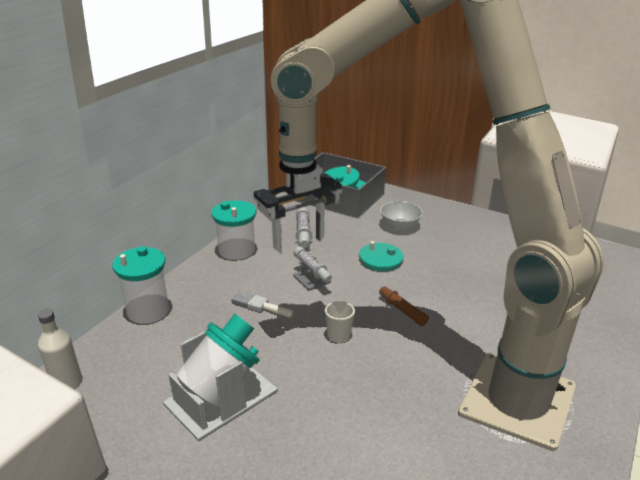

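View pics/side_endc.png

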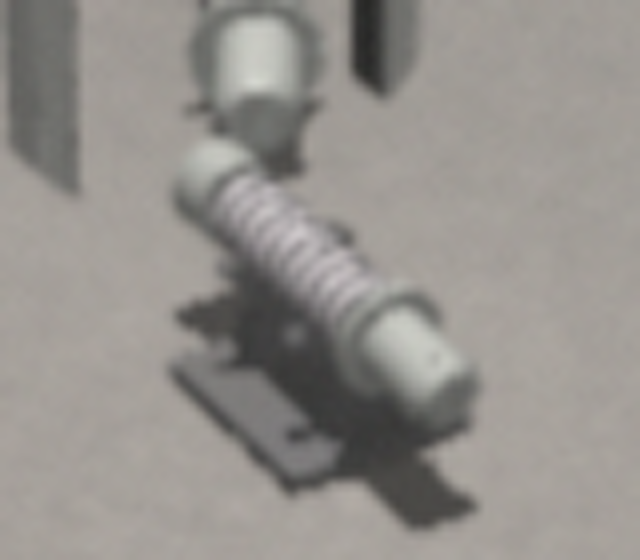

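View pics/top_end.png

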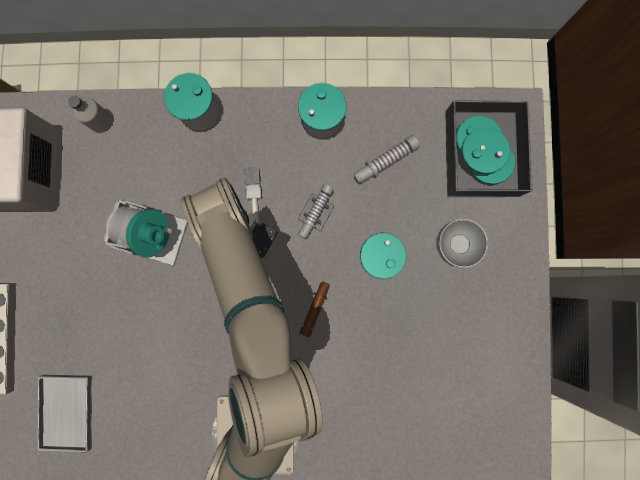

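The gauge lies in its rest at (317,211) in the top view, as at the start. The cup, brush, bowl, lid and others are unmoved, and the robot is clear of everything.

```bash
python3 -c "
from rig import robot
print(robot.close_job())"
```

```text
the job is handed in; nothing more can be done
None
```

The gauge check on the pour port is finished and the job is handed in at about 26.7 s.

- **Go end:** it slid in until the flange met the rim. Axial force was about 8 N, the tool stopped advancing, and the side picture showed the flange flush.
- **No-go end:** I drew the gauge out, turned it half round and pressed the no-go end against the mouth at about 4–6 N for about 1.5 s. The face was centred and square in the side view, and it did not enter.
- **Back on the rest:** the gauge lies the same way round as at the start. In the last pictures it is seated in the saddles, nothing else has visibly moved, and the arm is clear with the gripper open.

**Disagreements:**
- The port sat about 2 mm sideways of my first camera estimate.
- The gauge was held about 5 mm off its middle along its axis.
- It also looked about 1.3° tilted before the no-go press.

I corrected the sideways offset and the tilt by picture and force as I went. I let the flange and face contacts set the depth, so the off-centre hold did not matter. During the no-go press the arm hid the gauge from the top camera, so sideways centring there rests on the path that seated the go end.

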